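# Clamp the soapstone block and clear the carving bench

### The arm

A 7-joint arm with a two-finger parallel gripper is mounted at the origin on the work surface. World frame = base frame: x ahead of the robot, y to its left, z up, the work surface at z = 0. Lengths are in m, angles in rad, forces in N, time in s.
With the tool pointing down it reaches from about 0.4 to 0.85 m from the base axis. Payload 4.5 kg.
Tool frame: the origin (TCP) lies midway between the tips of the shut fingers; the grasp point (between the pads) lies 19 mm behind it (r.pinch_z is the distance from the TCP to the grasp point, in m); z points along the fingers, y is the line along which they close (so a half turn about z gives the same grasp; the last joint's range is limited). The gripper opens to 88 mm and grips with 3 to 60 N. Pads are 18 mm wide; open, the fingers measure 123 mm over their backs; the gripper's body (75 mm by 187 mm) begins 45 mm behind the grasp point.
Start: joints at [1.229, 0.689, -0.195, 1.565, 0.157, 0.902, -0.215], TCP at [0.229, -0.581, 0.209] pointing down, gripper open.
Joint ranges: [-3.01, 3.01], [-0.46, 2.08], [-1.47, 1.51], [0.13, 2.56], [-1, 4.14], [0.04, 2.09], [-2.66, 2.66]. Speed limits (rad/s): [2.57, 2.57, 3.14, 3.14, 3.14, 3.14, 3.14].

### API

Orientations are given as [roll, pitch, yaw] about the fixed x, y, z axes, in that order (R = Rz(yaw) Ry(pitch) Rx(roll)).
In Python, from cell import r gives the robot as it stands. The module is installed in compiled form; this text tells all that it offers.
- The arm moves only by the tool play_rows, never from a script. Its argument "rows" is a list of rows, each an object of numbers: "tx", "ty", "tz": the shift along the world's x, y, z each as a share of 12 cm, from -1 to 1; "wx", "wy", "wz": the turn, a rotation vector about the world's x, y, z each as a share of 360 degrees, from -1 to 1; "fingers": the opening, from -1 (shut) to 1 (fully open). In form: [{"tx": .., "ty": .., "tz": .., "wx": .., "wy": .., "wz": .., "fingers": ..}, ...]. A call has 1 to 20 rows; each row shifts and turns the commanded pose from where the row before left it; what a row does not reach is not made up. A row lasts 1/10 s, in which the tool goes at most 50 mm and 8.59 degrees, less where a joint would pass 70% of its speed; a pose out of reach is approached as far as the arm can. A call with a number of a shift or a turn outside -1 to 1 is refused whole. A call with a gripper value outside its range is refused whole. The fingers move at their own pace and stop on an object; the grip force is fixed at half the most. Time passes only in rows, so rows that do not move let the fingers close. It gives the time, the measured TCP pose, the force, the opening and the grip force at its end, in the units of the state.
- r.read_state(): the state, without advancing time (a new reading comes with each control period).
- r.capture(name): name is "side" or "top" or "wrist"; returns (picture, depth): 480x640x3 uint8, red, green, blue; 480x640 float32, m along the optical axis (not along the pixel's ray), 0 where there is no reading.
- r.camera_info(name): a dict with "intrinsics" (3x3 intrinsics, pixels), "k1" (the pictures are not rectified: a ray, as slopes to the right and down, at radius r is drawn at 1 + k1 r^2 times it, then the intrinsics apply), "rvec" (rotation vector, rad) and "tvec" (3), from world to camera coordinates, as OpenCV has them; the wrist camera has in their place "tool_from_camera" (4x4, takes a point from camera to tool coordinates, whose origin is the TCP and whose axes are the flange's). Camera axes: x right, y down, z forward; pixel columns grow to the right and rows downward; lengths in m; the calibration is good to about 2 mm. A picture is of the moment at which its call begins: read the wrist's pose just before it. camera_info takes no time and is no camera call.
- r.job_done(): hands the job in; it is judged then, once.
Trained networks look in the newest picture that a camera, given by its name, has taken for a name from the list of things; names that differ only in an ending like _2 or _b are one class to them, and where a whole thing is asked for, a point or a joint stands for the part that bears it (a point fixed in the world has none). Each returns a list of dicts, best first, with "score" (0 to 1); they miss things now and then, are a little off and sometimes report something else, mostly with a low value. They report only what shows in the picture. A call takes as long as a camera call.
- r.find_in(camera, thing): "uv" ([column, row] in pixels, amid what is visible of it).
- r.landmark_of(camera, thing): "uv" ([column, row] in pixels: a listed point, or the origin of a listed thing).
The state is a dict: "time_s": time; "qpos": joint angles; "qd": joint speeds; "joint_torque": joint torques, N m; "tool_pos": TCP position; "ee_rot": TCP orientation; "force": force on the tool from outside, world axes, zero at the start; "ft_torque": the same for the moment, N m; "grip_width": finger opening in m; "gripper_force": force on a finger pad.
Only numpy, scipy, OpenCV 4.12 (cv2) and the standard library are available. Lean on these libraries where they do the work, as an engineer would, in place of code of your own. Each camera call takes 0.05 s, during which the arm holds its last target. There are 200 camera calls.

### The job

Get the bench ready for carving: lay the loose 120 mm soapstone block on the clamp's plywood bed, lengthwise between the end stop and the plunger, then press the clamp's black lever down until it snaps over and stays down by itself with the block gripped tight against the stop. Clear away the tools lying about: every chisel and the rasp goes into the wooden tray, lying down inside it, and the plywood template and the aluminium straightedge hang by their eyes on the rack's free hooks.

Things in the scene. Friction and masses are not known exactly. Their poses are not given: they have to be found in the camera images.
- block: loose grey soapstone block, 120 (x) x 56 (y) x 45 mm (z), 0.85 kg, plain rectangular; origin at the centre of its underside, x along its length
- clamp: push-type toggle clamp and steel end stop on a fixed plywood bed. Origin on the bench under the bed, z up, y from the lever end towards the stop. Bed 90 mm wide (x -45 to 45), y -180 to 123 mm, top 20 mm above the bench. Stop face at y = 95 mm, 45 mm high. Plunger's rubber tip (28 mm across, 50 mm above the bench) at y = -37 mm with the lever up: an open bay of 132 mm with no side walls
- bay (a point): centre of the block's place, on top of the bed (clamp frame x = 0, y = 35 mm, z = 20 mm): here the block, lengthwise along the clamp's y, has its end on the stop and 12 mm free before the plunger
- clamp_lever (a joint): lever angle: 0 = up (57 degrees above level, held by a return spring), 1.0 rad = fully down (level, end of travel). Pressing it (5 to 10 N) moves the plunger 17 mm towards the stop and pushes the block home. Dead centre is at 0.85; beyond it the springy tip's pressure on the block keeps the lever down, so it stays only with the block in place
- lever_pivot (a point): pivot of the lever: clamp frame x = 0, y = -151 mm, z = 50 mm. The lever turns about the clamp's x axis and its handle points to the clamp's -y side
- lever_press (a point): point on the upper surface of the lever's round black handle (24 mm thick, 90 mm long), moving with the lever; with the lever down it lies 90 mm towards -y from the pivot and 42 mm above it, and the handle reaches from 30 to 120 mm behind the pivot
- tray: fixed open wooden tray, 236 (x) x 196 (y) x 60 mm (z) outside, walls and floor 8 mm thick; origin at the centre of its underside
- point_chisel: loose stone chisel tapering to a point at +x; 18 mm square shaft from x = -80 to 37 mm, point at x = 88 mm; origin on the underside of the shaft, near the centre of mass. May be absent
- flat_chisel: loose stone chisel, 18 mm square shaft from x = -80 to 37 mm, flat blade 30 mm wide from there to x = 87 mm; origin on the underside of the shaft, near the centre of mass. May be absent
- claw_chisel: loose stone chisel, 18 mm square shaft from x = -75 to 32 mm, toothed blade 34 mm wide from there to x = 78 mm; origin on the underside of the shaft, near the centre of mass. May be absent
- rasp: loose rasp, 18 mm square wooden handle from x = -83 to 40 mm, flat steel blade 22 mm wide from there to x = 90 mm; origin on the underside of the handle, near the centre of mass. May be absent
- template: loose plywood profile template, 12 mm thick, 46 mm wide, 166 mm long along x, straight sided from x = -44 to 82 mm, cut to a profile at its -x end; round hanging hole (eye) of 29 mm at its +x end; origin on its underside, near the centre of mass
- template_eye (a point): centre of the template's eye, 58 mm from its origin along x, in mid-thickness; wood reaches 24 mm past it at the end
- straightedge: loose aluminium straightedge, 12 mm thick, 42 mm wide, 175 mm long along x; round hanging hole (eye) of 29 mm at its +x end; origin at its middle, on its underside
- straightedge_eye (a point): centre of the straightedge's eye, 65.5 mm from its origin along x, in mid-thickness; metal reaches 22 mm past it at the end
- rack: fixed wooden rack: foot board, two posts, cross rail (front face x = -16 mm, top 240 mm, 280 mm long). Origin on the bench under the rail, z up, -x faces the robot. Three hooks of 9 mm wire stick out to -x at y = -85, 0, 85 mm: about level to the lowest point (x = -55 mm, 215 mm up), then the tip rises 28 mm while leaning 17 mm more to -x. The hook at y = 85 holds a try square; two are free
- hook1 (a point): lowest point (wire centre) of the free hook at y = -85 mm of the rack; a hung eye comes to rest with its centre about 10 mm below it
- hook2 (a point): lowest point (wire centre) of the free hook at y = 0 of the rack

How it is judged:
On the way, in this order (a step that is already met when the one before it is completed fails the run):
1. the block lies flat on the bed between stop and plunger, lengthwise, with the lever still up (y of block in the frame of clamp between 0.02 and 0.045 m and x of block in the frame of clamp between -0.022 and 0.022 m and z of block in the frame of clamp between 0.014 and 0.026 m and angle between the x axis of block and the y axis of clamp, either way round below 0.25 rad and angle between block's own z axis and vertical below 0.1 rad and value of joint clamp_lever below 0.4 rad), for 0.2 s.
2. the lever is pressed down past dead centre and grips the block against the stop (y of block in the frame of clamp between 0.03 and 0.04 m and x of block in the frame of clamp between -0.02 and 0.02 m and z of block in the frame of clamp below 0.026 m and angle between the x axis of block and the y axis of clamp, either way round below 0.1 rad and angle between block's own z axis and vertical below 0.1 rad and contact force between block and clamp_tip above 8 N and value of joint clamp_lever above 0.93 rad), for 0.3 s.
At the end, for the whole second after the job is handed in: Lever stays down (over 0.93 rad), block tight on the stop (within 5 mm along, 20 mm across, 0.1 rad). Every chisel and rasp lies in the tray (within 19 degrees of level). Template and straightedge hang, eye within 26 mm of a free hook's low point, within 0.7 rad of plumb (all of step 2 and x of point_chisel in the frame of tray between -0.11 and 0.11 m and y of point_chisel in the frame of tray between -0.09 and 0.09 m and z of each of point_chisel, flat_chisel, claw_chisel, rasp in the frame of tray below 0.05 m and angle between each of point_chisel, flat_chisel, claw_chisel, rasp's own x axis and vertical above 1.24 rad and linear speed of each of point_chisel, flat_chisel, claw_chisel, rasp below 0.05 m/s and x of flat_chisel in the frame of tray between -0.11 and 0.11 m and y of flat_chisel in the frame of tray between -0.09 and 0.09 m and x of claw_chisel in the frame of tray between -0.11 and 0.11 m and y of claw_chisel in the frame of tray between -0.09 and 0.09 m and x of rasp in the frame of tray between -0.11 and 0.11 m and y of rasp in the frame of tray between -0.09 and 0.09 m and (distance between template_eye and hook1 below 0.026 m or distance between template_eye and hook2 below 0.026 m) and angle between each of template, straightedge's own x axis and vertical below 0.7 rad and linear speed of each of template, straightedge below 0.5 m/s and (distance between straightedge_eye and hook1 below 0.026 m or distance between straightedge_eye and hook2 below 0.026 m)); the robot touches nothing.
Of point_chisel, flat_chisel, claw_chisel, rasp only 2 to 4 are there at a start; the rules pass over those that are not, and their reading is None.
At some moment in a run one of point_chisel, flat_chisel, claw_chisel, rasp may be knocked a few centimetres aside while the robot is not near it.
Once in a run the grip may slacken for a moment while it holds something.
It also fails if it takes over 210 s, if anything falls off the work surface, if the arm or the gripper's body presses on something with over 40 N, if the wrist force passes 120 N, or if a joint passes its speed limit or range.

## Working session

There is one attempt and no reset: what is moved stays moved. The work goes in short steps, Python scripts to look and compute and a tool call to move; the robot and the scene stay as the last step left them, time stands still between calls to the robot, and variables do not carry over. Pictures are saved under pics/ and viewed, at most 14 in all, crops included, and the job is handed in when it is done.

Besides the shell and the picture viewer there is one more tool, called as a command line: name --argument value ..., lists and objects as JSON in quotes. play_rows: Moves the arm, as the interface text tells. Shift numbers are shares of 12 cm and turn numbers shares of 360 degrees, none past 1 either way. Its arguments: {"type":"object","properties":{"rows":{"type":"array","items":{"type":"object","properties":{"tx":{"type":"number","minimum":-1,"maximum":1},"ty":{"type":"number","minimum":-1,"maximum":1},"tz":{"type":"number","minimum":-1,"maximum":1},"wx":{"type":"number","minimum":-1,"maximum":1},"wy":{"type":"number","minimum":-1,"maximum":1},"wz":{"type":"number","minimum":-1,"maximum":1},"fingers":{"type":"number"}}}}},"required":["rows"]}

```bash
mkdir -p pics; cat > h.py <<'E'
import numpy as np, cv2
from scipy.spatial.transform import Rotation as R
from cell import r
def cam(n):
    c=r.camera_info(n); K=np.array(c["intrinsics"]); k1=c["k1"]
    if "rvec" in c:
        Rm=cv2.Rodrigues(np.array(c["rvec"],float))[0]; t=np.array(c["tvec"],float).ravel()
        T=np.eye(4); T[:3,:3]=Rm.T; T[:3,3]=-Rm.T@t
    else:
        s=r.read_state(); W=np.eye(4); W[:3,:3]=R.from_euler('xyz',s["ee_rot"]).as_matrix(); W[:3,3]=s["tool_pos"]
        T=W@np.array(c["tool_from_camera"])
    return K,k1,T
def slopes(C,uv):
    K,k1,_=C; uv=np.atleast_2d(np.array(uv,float))
    p=cv2.undistortPoints(uv.reshape(-1,1,2),K,np.array([k1,0,0,0,0.])).reshape(-1,2)
    return np.c_[p,np.ones(len(p))]
def at_z(C,uv,z):
    d=slopes(C,uv)@C[2][:3,:3].T; o=C[2][:3,3]
    return o+d*((z-o[2])/d[:,2])[:,None]
def at_d(C,uv,dep):
    return (slopes(C,uv)*np.atleast_1d(dep)[:,None])@C[2][:3,:3].T+C[2][:3,3]
def proj(C,P):
    K,k1,T=C; Ti=np.linalg.inv(T)
    return cv2.projectPoints(np.atleast_2d(np.array(P,float)),cv2.Rodrigues(Ti[:3,:3])[0],Ti[:3,3],K,np.array([k1,0,0,0,0.]))[0].reshape(-1,2)
def cloud(C,D):
    v,u=np.mgrid[0:480,0:640]; m=D>0
    P=np.zeros((480,640,3)); P[:]=np.nan
    P[m]=at_d(C,np.c_[u[m],v[m]],D[m]); return P
def save(n,img): cv2.imwrite(f"pics/{n}.png",img[...,::-1])
E
cat > a.py <<'E'
from h import *
for n in ("top","side"):
    C=cam(n); img,D=r.capture(n); save(n+"0",img); np.savez(n+"0.npz",D=D,img=img)
    print(n,C[2][:3,3].round(3),C[2][:3,2].round(2))
    for t in "block clamp bay lever_pivot lever_press tray point_chisel flat_chisel claw_chisel rasp template template_eye straightedge straightedge_eye rack hook1 hook2".split():
        L=r.landmark_of(n,t)[:2]
        out=[]
        for l in L:
            u,v=np.round(l["uv"]).astype(int); d=D[np.clip(v,0,479),np.clip(u,0,639)]
            out.append((round(l["score"],2),u,v,at_d(C,[l["uv"]],d)[0].round(3).tolist()))
        print(t,*out)
print(r.read_state())
E
python3 a.py
```

```text
top [0.366 0.02  1.561] [ 0.14  0.02 -0.99]
block (0.56, np.int64(268), np.int64(295), [0.444, 0.18, 0.047])
clamp (0.59, np.int64(332), np.int64(217), [0.651, 0.01, 0.02])
bay (0.79, np.int64(322), np.int64(216), [0.655, 0.039, 0.019]) (0.46, np.int64(376), np.int64(273), [0.499, -0.105, 0.003])
lever_pivot (0.96, np.int64(389), np.int64(210), [0.647, -0.132, 0.116]) (0.48, np.int64(377), np.int64(273), [0.5, -0.108, -0.004])
lever_press (0.57, np.int64(403), np.int64(206), [0.65, -0.162, 0.158])
tray (0.65, np.int64(393), np.int64(210), [0.648, -0.142, 0.119]) (0.37, np.int64(399), np.int64(207), [0.65, -0.154, 0.142])
point_chisel (0.59, np.int64(405), np.int64(284), [0.47, -0.182, 0.001])
flat_chisel (0.4, np.int64(270), np.int64(297), [0.44, 0.176, 0.047])
claw_chisel (0.9, np.int64(295), np.int64(297), [0.44, 0.111, 0.02]) (0.36, np.int64(485), np.int64(273), [0.492, -0.395, 0.012])
rasp (0.93, np.int64(249), np.int64(223), [0.639, 0.233, 0.022]) (0.54, np.int64(322), np.int64(298), [0.437, 0.042, 0.017])
template (0.74, np.int64(325), np.int64(295), [0.443, 0.033, 0.012])
temp
[... 2053 characters left out ...]
6])
{'time_s': 1.8, 'qpos': array([ 1.22880303,  0.68906423, -0.19459774,  1.56527016,  0.15732824,
        0.90248649, -0.21510966]), 'qd': array([-0.00019832,  0.00041086,  0.00035652,  0.00064979, -0.00074802,
        0.00010789,  0.00034752]), 'joint_torque': array([-1.54162271e-04, -5.27485657e+01, -1.26710963e+00, -1.53744256e+01,
       -5.18792623e-02, -6.10794577e-04,  4.49246920e-05]), 'tool_pos': array([ 0.22941863, -0.58142821,  0.20907299]), 'ee_rot': array([3.14143397e+00, 6.35771547e-06, 3.75818080e-01]), 'force': array([ 0.60103052, -0.27953283, -0.36591539]), 'ft_torque': array([-0.00562787,  0.01961659, -0.04505054]), 'gripper_force': 0.0, 'grip_width': 0.08848111622696282}
```

```bash
python3 -c "
import cv2
a=cv2.imread('pics/top0.png')[160:400,120:540]; cv2.imwrite('pics/top0c.png',cv2.resize(a,(798,456),interpolation=cv2.INTER_CUBIC))
a=cv2.imread('pics/side0.png')[130:480,160:480]; cv2.imwrite('pics/side0c.png',cv2.resize(a,(548,600),interpolation=cv2.INTER_CUBIC))"
```

```text
(no output)
```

View pics/top0c.png

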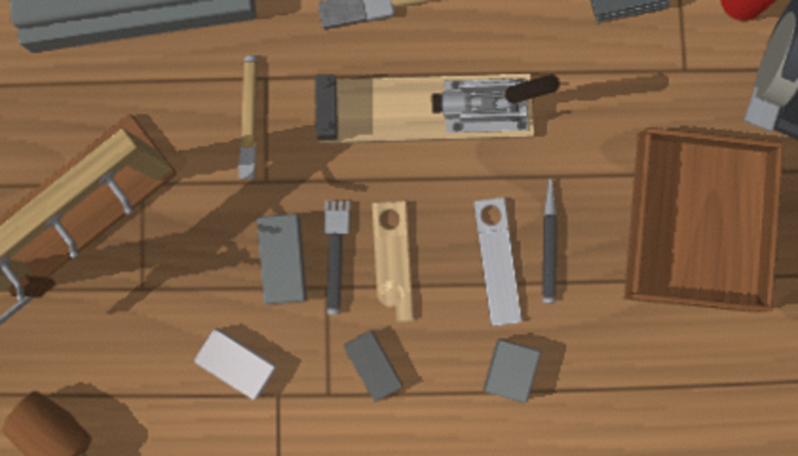

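View pics/side0c.png

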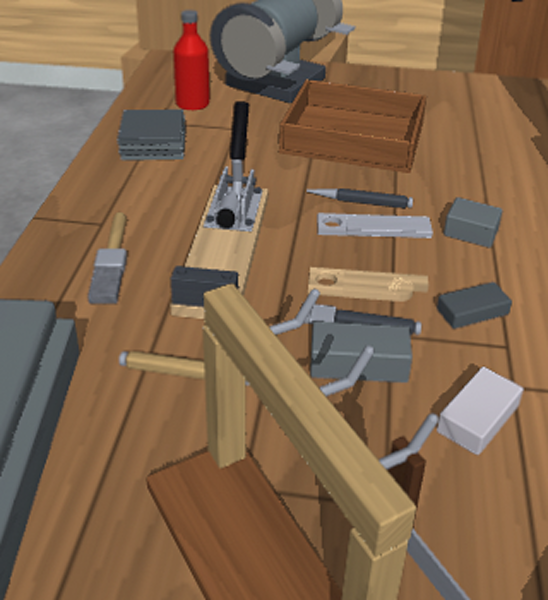

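Top crop (2x-ish scale): the point chisel is at (550,240), straightedge (498,262), template (392,262), claw chisel (336,255), block (281,258), rasp (248,118), with the flat chisel absent. The clamp is at (430,107), the tray at (705,220), and the free hooks at (120,195) and (68,235). The side view agrees. Next I'll fit poses from the depth.

```bash
cat > b.py <<'E'
from h import *
d=np.load("top0.npz"); C=cam("top"); P=cloud(C,d["D"])
def box(name,x0,x1,y0,y1,z0,z1):
    m=(P[...,0]>x0)&(P[...,0]<x1)&(P[...,1]>y0)&(P[...,1]<y1)&(P[...,2]>z0)&(P[...,2]<z1)
    q=P[m]; 
    if len(q)<5: print(name,len(q)); return
    (c,s,a)=cv2.minAreaRect((q[:,:2]*1000).astype(np.float32))
    print(name,len(q),"c",np.round(c,1),"size",np.round(s,1),"ang",round(a,1),"z",(np.percentile(q[:,2],[5,50,95])*1000).round(1))
q=P[(P[...,0]>.42)&(P[...,0]<.5)&(P[...,1]>-.08)&(P[...,1]<-.02)]; print("bench z",np.percentile(q[:,2],[5,50,95])*1000)
box("block",.36,.53,.14,.23,.03,.06)
box("claw",.35,.55,.075,.14,.006,.03)
box("templ",.35,.56,-.02,.065,.006,.03)
box("straight",.33,.56,-.15,-.075,.006,.03)
box("point",.35,.56,-.22,-.155,.006,.03)
box("rasp",.53,.75,.2,.27,.006,.035)
box("bed",.58,.72,-.03,.1,.012,.03)
box("stop",.58,.72,.1,.18,.05,.08)
box("tray",.33,.65,-.5,-.2,.045,.08)
box("rail",.35,.8,.25,.75,.225,.26)
box("lever",.6,.7,-.25,-.12,.09,.25)
C2=cam("side")
for n,u1,u2 in (("hook1?",(187,266),(331,316)),("bay",(322,216),(286,286))):
    print(n)
E
python3 b.py
```

```text
bench z [-5.61487227  0.40640919  5.66897769]
block 958 c [441.6 182.4] size [120.8  54.3] ang 4.5 z [38.5 44.6 50.2]
claw 542 c [449.4 107.3] size [198.9  63.7] ang 0.8 z [ 6.6 14.2 21.4]
templ 970 c [455.2  23.3] size [208.8  80.9] ang 0.4 z [ 6.8 11.9 17.8]
straight 985 c [ 444.9 -113.2] size [ 74.3 228.1] ang 89.7 z [ 6.9 12.  17.8]
point 464 c [ 455.9 -186.4] size [207.6  62.1] ang 0.0 z [ 6.5 15.3 22.7]
rasp 519 c [638.2 234.9] size [214.7  67.3] ang 0.8 z [ 6.4 14.2 21.3]
bed 1596 c [651.3  35. ] size [ 91.4 130.8] ang 0.8 z [14.5 20.  25.5]
stop 360 c [650.8 118.5] size [86.6 28.5] ang 1.3 z [58.6 64.8 71.5]
tray 1056 c [ 483.  -404.3] size [198.5 237.7] ang 82.5 z [48.2 58.8 65.2]
rail 1845 c [473.7 439. ] size [ 94.3 281.8] ang 37.0 z [229.3 239.3 244.4]
lever 264 c [ 653.4 -157.5] size [23.6 64.2] ang 1.5 z [104.7 144.4 171.4]
hook1?
bay
```

Measurements agree with the known sizes. The block is at (0.442, 0.182), yaw 4.5°. The bay is at about (0.651, 0.0445), with the clamp's y along world +y. I'll move over the block.

play_rows --rows '[{"tx":0.37,"ty":0.22,"wz":-0.0095,"fingers":1},{"tx":0.37,"ty":0.22,"wz":-0.0095,"fingers":1},{"tx":0.37,"ty":0.22,"wz":-0.0095,"fingers":1},{"tx":0.37,"ty":0.22,"wz":-0.0095,"fingers":1},{"tx":0.37,"ty":0.22,"wz":-0.0095,"fingers":1},{"tx":-0.006,"ty":0.351,"fingers":1},{"tx":-0.006,"ty":0.351,"fingers":1},{"tx":-0.006,"ty":0.351,"fingers":1},{"tx":-0.006,"ty":0.351,"fingers":1},{"tx":-0.006,"ty":0.351,"fingers":1},{"tx":-0.006,"ty":0.351,"fingers":1},{"tx":-0.006,"ty":0.351,"fingers":1},{"tx":-0.006,"ty":0.351,"fingers":1},{"tx":-0.006,"ty":0.351,"fingers":1},{"tx":-0.006,"ty":0.351,"fingers":1},{"tx":-0.006,"ty":0.351,"fingers":1},{"tx":-0.006,"ty":0.351,"fingers":1},{"tx":-0.006,"ty":0.351,"fingers":1},{"tx":-0.006,"ty":0.351,"fingers":1},{"tx":-0.006,"ty":0.351,"fingers":1}]'

```text
invalid input at $.rows[0]: expected keys tx, ty, tz, wx, wy, wz, fingers
```

play_rows --rows '[{"tx":0.37,"ty":0.22,"tz":0,"wx":0,"wy":0,"wz":-0.0095,"fingers":1},{"tx":0.37,"ty":0.22,"tz":0,"wx":0,"wy":0,"wz":-0.0095,"fingers":1},{"tx":0.37,"ty":0.22,"tz":0,"wx":0,"wy":0,"wz":-0.0095,"fingers":1},{"tx":0.37,"ty":0.22,"tz":0,"wx":0,"wy":0,"wz":-0.0095,"fingers":1},{"tx":0.37,"ty":0.22,"tz":0,"wx":0,"wy":0,"wz":-0.0095,"fingers":1},{"tx":0,"ty":0.35,"tz":0,"wx":0,"wy":0,"wz":0,"fingers":1},{"tx":0,"ty":0.35,"tz":0,"wx":0,"wy":0,"wz":0,"fingers":1},{"tx":0,"ty":0.35,"tz":0,"wx":0,"wy":0,"wz":0,"fingers":1},{"tx":0,"ty":0.35,"tz":0,"wx":0,"wy":0,"wz":0,"fingers":1},{"tx":0,"ty":0.35,"tz":0,"wx":0,"wy":0,"wz":0,"fingers":1},{"tx":0,"ty":0.35,"tz":0,"wx":0,"wy":0,"wz":0,"fingers":1},{"tx":0,"ty":0.35,"tz":0,"wx":0,"wy":0,"wz":0,"fingers":1},{"tx":0,"ty":0.35,"tz":0,"wx":0,"wy":0,"wz":0,"fingers":1},{"tx":0,"ty":0.35,"tz":0,"wx":0,"wy":0,"wz":0,"fingers":1},{"tx":0,"ty":0.35,"tz":0,"wx":0,"wy":0,"wz":0,"fingers":1},{"tx":0,"ty":0.35,"tz":0,"wx":0,"wy":0,"wz":0,"fingers":1},{"tx":0,"ty":0.35,"tz":0,"wx":0,"wy":0,"wz":0,"fingers":1},{"tx":0,"ty":0.35,"tz":0,"wx":0,"wy":0,"wz":0,"fingers":1},{"tx":0,"ty":0.2,"tz":0,"wx":0,"wy":0,"wz":0,"fingers":1},{"tx":0,"ty":0,"tz":0,"wx":0,"wy":0,"wz":0,"fingers":1}]'

```text
time_s: 3.8
tool_pos: [0.4445, 0.1211, 0.2092]
ee_rot: [-3.139, -0.001, 0.085]
force: [-0.1, -0.3, 0.5]
grip_width: 0.0881
gripper_force: 0.0
```

```bash
cat > w.py <<'E'
from h import *
import sys
# usage: w.py name x0 x1 y0 y1 z0 z1 : fit a rectangle to the wrist cloud; saves picture
def fit(P,x0,x1,y0,y1,z0,z1,lab=""):
    m=(P[...,0]>x0)&(P[...,0]<x1)&(P[...,1]>y0)&(P[...,1]<y1)&(P[...,2]>z0)&(P[...,2]<z1)
    mm=cv2.morphologyEx(m.astype(np.uint8),cv2.MORPH_OPEN,np.ones((5,5)))
    k,l,s,_=cv2.connectedComponentsWithStats(mm)
    if k<2: print(lab,"none"); return
    q=P[l==1+np.argmax(s[1:,4])]
    (c,sz,a)=cv2.minAreaRect((q[:,:2]*1000).astype(np.float32))
    print(lab,len(q),"c",np.round(c,1),"size",np.round(sz,1),"ang",round(a,1),"z",(np.percentile(q[:,2],[5,50,95])*1000).round(1)); return q
if __name__=="__main__":
    cm,nm=sys.argv[1:3]; a=[float(x) for x in sys.argv[3:]]
    C=cam(cm); img,D=r.capture(cm); save(nm,img); np.savez(nm+".npz",D=D,img=img)
    P=cloud(C,D)
    print("seen x,y",np.nanpercentile(P[...,0],[1,99]).round(2),np.nanpercentile(P[...,1],[1,99]).round(2))
    for i in range(0,len(a),6): fit(P,*a[i:i+6],lab=nm)
E
python3 w.py wrist w1 .36 .53 .14 .23 .03 .06
```

```text
seen x,y [0.09 0.64] [-0.25  0.49]
w1 6092 c [443.1 183.8] size [119.8  56.7] ang 4.5 z [42.2 43.9 45.1]
```

View pics/w1.png

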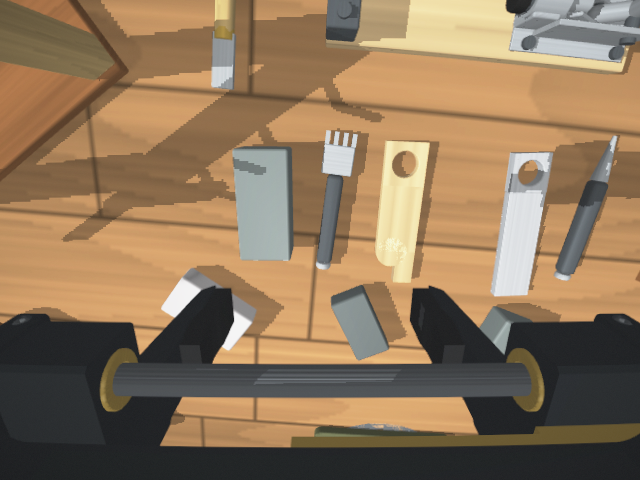

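The wrist view shows the block at (263,203) and the claw chisel, template, straightedge and point chisel to its right. The block fit is 119.8×56.7 mm at (443,184). I'll descend and grip.

play_rows --rows '[{"tx":-0.01,"ty":0.26,"tz":0,"wx":0,"wy":0,"wz":0,"fingers":1},{"tx":0,"ty":0.26,"tz":0,"wx":0,"wy":0,"wz":0,"fingers":1},{"tx":0,"ty":0,"tz":-0.35,"wx":0,"wy":0,"wz":0,"fingers":1},{"tx":0,"ty":0,"tz":-0.35,"wx":0,"wy":0,"wz":0,"fingers":1},{"tx":0,"ty":0,"tz":-0.35,"wx":0,"wy":0,"wz":0,"fingers":1},{"tx":0,"ty":0,"tz":-0.35,"wx":0,"wy":0,"wz":0,"fingers":1},{"tx":0,"ty":0,"tz":-0.12,"wx":0,"wy":0,"wz":0,"fingers":1},{"tx":0,"ty":0,"tz":-0.12,"wx":0,"wy":0,"wz":0,"fingers":1},{"tx":0,"ty":0,"tz":0,"wx":0,"wy":0,"wz":0,"fingers":-1},{"tx":0,"ty":0,"tz":0,"wx":0,"wy":0,"wz":0,"fingers":-1},{"tx":0,"ty":0,"tz":0,"wx":0,"wy":0,"wz":0,"fingers":-1},{"tx":0,"ty":0,"tz":0,"wx":0,"wy":0,"wz":0,"fingers":-1},{"tx":0,"ty":0,"tz":0,"wx":0,"wy":0,"wz":0,"fingers":-1},{"tx":0,"ty":0,"tz":0,"wx":0,"wy":0,"wz":0,"fingers":-1}]'

```text
time_s: 5.25
tool_pos: [0.4441, 0.1807, 0.0131]
ee_rot: [-3.139, -0.003, 0.079]
force: [-0.8, 5.5, 4.5]
grip_width: 0.0546
gripper_force: 30.0
```

```bash
cat > c.py <<'E'
from w import *
P=cloud(cam("wrist"),np.load("w1.npz")["D"])
E
python3 - <<'E'
import sys; sys.path.insert(0,'.')
import numpy as np
print("ok")
E
```

```text
ok
```

play_rows --rows '[{"tx":0,"ty":0,"tz":0.4,"wx":0,"wy":0,"wz":0,"fingers":-1},{"tx":0,"ty":0,"tz":0.4,"wx":0,"wy":0,"wz":0,"fingers":-1},{"tx":0,"ty":0,"tz":0.4,"wx":0,"wy":0,"wz":0,"fingers":-1},{"tx":0.157,"ty":-0.105,"tz":0,"wx":0,"wy":0,"wz":0.0218,"fingers":-1},{"tx":0.157,"ty":-0.105,"tz":0,"wx":0,"wy":0,"wz":0.0218,"fingers":-1},{"tx":0.157,"ty":-0.105,"tz":0,"wx":0,"wy":0,"wz":0.0218,"fingers":-1},{"tx":0.157,"ty":-0.105,"tz":0,"wx":0,"wy":0,"wz":0.0218,"fingers":-1},{"tx":0.157,"ty":-0.105,"tz":0,"wx":0,"wy":0,"wz":0.0218,"fingers":-1},{"tx":0.157,"ty":-0.105,"tz":0,"wx":0,"wy":0,"wz":0.0218,"fingers":-1},{"tx":0.157,"ty":-0.105,"tz":0,"wx":0,"wy":0,"wz":0.0218,"fingers":-1},{"tx":0.157,"ty":-0.105,"tz":0,"wx":0,"wy":0,"wz":0.0218,"fingers":-1},{"tx":0.157,"ty":-0.105,"tz":0,"wx":0,"wy":0,"wz":0.0218,"fingers":-1},{"tx":0.157,"ty":-0.105,"tz":0,"wx":0,"wy":0,"wz":0.0218,"fingers":-1},{"tx":0.157,"ty":-0.105,"tz":0,"wx":0,"wy":0,"wz":0.0218,"fingers":-1},{"tx":0,"ty":0,"tz":0,"wx":0,"wy":0,"wz":0,"fingers":-1},{"tx":0,"ty":0,"tz":0,"wx":0,"wy":0,"wz":0,"fingers":-1}]'

```text
time_s: 6.85
tool_pos: [0.6479, 0.0376, 0.1537]
ee_rot: [-3.135, 0.002, 1.581]
force: [-1.1, 1.5, -9.5]
grip_width: 0.0549
gripper_force: 30.0
```

```bash
python3 w.py wrist w2 .58 .72 .095 .2 .05 .08  .58 .72 -.04 .12 .08 .22; python3 w.py top t2 .58 .72 .1 .18 .05 .075
```

```text
seen x,y [0.32 0.96] [-0.25  0.22]
w2 4330 c [651.4 118.9] size [85.4 28. ] ang 1.4 z [62.5 63.9 68.9]
w2 26380 c [648.1  50.3] size [86.3 95. ] ang 0.0 z [181.4 184.4 209.6]
seen x,y [-0.14  1.77] [-1.29  1.43]
t2 254 c [645.2 118.4] size [76.7 26.9] ang 3.1 z [59.7 65.  70.9]
```

View pics/w2.png

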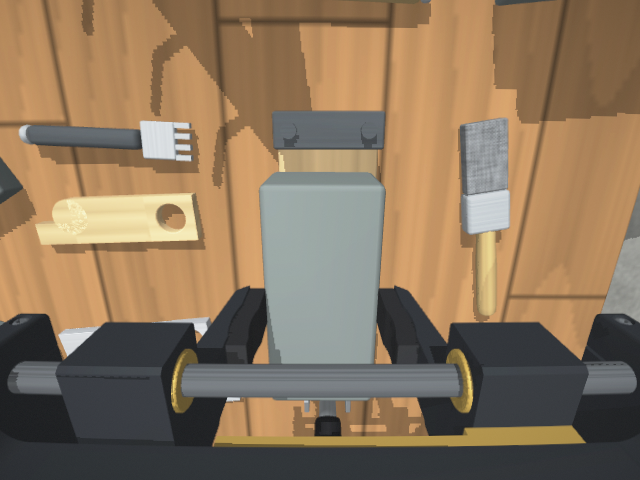

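The block is held level, pointing at the stop (stop face at (328,149), block end at (322,185)). A small correction, then I'll lower it.

play_rows --rows '[{"tx":0.027,"ty":0.025,"tz":-0.2,"wx":0,"wy":0,"wz":0.001,"fingers":-1},{"tx":0,"ty":0,"tz":-0.35,"wx":0,"wy":0,"wz":0,"fingers":-1},{"tx":0,"ty":0,"tz":-0.2,"wx":0,"wy":0,"wz":0,"fingers":-1},{"tx":0,"ty":0,"tz":-0.12,"wx":0,"wy":0,"wz":0,"fingers":-1},{"tx":0,"ty":0,"tz":-0.08,"wx":0,"wy":0,"wz":0,"fingers":-1},{"tx":0,"ty":0,"tz":-0.03,"wx":0,"wy":0,"wz":0,"fingers":-1},{"tx":0,"ty":0,"tz":0,"wx":0,"wy":0,"wz":0,"fingers":-1},{"tx":0,"ty":0,"tz":0,"wx":0,"wy":0,"wz":0,"fingers":-1}]'

```text
time_s: 7.75
tool_pos: [0.6546, 0.0435, 0.0399]
ee_rot: [3.139, -0.0, 1.59]
force: [0.6, -0.8, -9.4]
grip_width: 0.0549
gripper_force: 30.0
```

play_rows --rows '[{"tx":-0.025,"ty":-0.02,"tz":0,"wx":0,"wy":0,"wz":0,"fingers":-1},{"tx":0,"ty":0,"tz":-0.03,"wx":0,"wy":0,"wz":0,"fingers":-1},{"tx":0,"ty":0,"tz":-0.03,"wx":0,"wy":0,"wz":0,"fingers":-1},{"tx":0,"ty":0,"tz":0,"wx":0,"wy":0,"wz":0,"fingers":-1},{"tx":0,"ty":0,"tz":0,"wx":0,"wy":0,"wz":0,"fingers":-1}]'

```text
time_s: 8.25
tool_pos: [0.6509, 0.0402, 0.0331]
ee_rot: [3.141, 0.001, 1.59]
force: [-5.2, -1.9, 6.4]
grip_width: 0.0547
gripper_force: 30.0
```

play_rows --rows '[{"tx":0,"ty":0,"tz":0,"wx":0,"wy":0,"wz":0,"fingers":1},{"tx":0,"ty":0,"tz":0,"wx":0,"wy":0,"wz":0,"fingers":1},{"tx":0,"ty":0,"tz":0,"wx":0,"wy":0,"wz":0,"fingers":1},{"tx":0,"ty":0,"tz":0.15,"wx":0,"wy":0,"wz":0,"fingers":1},{"tx":0,"ty":0,"tz":0.35,"wx":0,"wy":0,"wz":0,"fingers":1},{"tx":0,"ty":0,"tz":0.35,"wx":0,"wy":0,"wz":0,"fingers":1},{"tx":0,"ty":0,"tz":0.35,"wx":0,"wy":0,"wz":0,"fingers":0},{"tx":0,"ty":0,"tz":0.35,"wx":0,"wy":0,"wz":0,"fingers":-1},{"tx":0,"ty":0,"tz":0,"wx":0,"wy":0,"wz":0,"fingers":-1},{"tx":0,"ty":0,"tz":0,"wx":0,"wy":0,"wz":0,"fingers":-1}]'

```text
time_s: 9.25
tool_pos: [0.6514, 0.0411, 0.2186]
ee_rot: [3.139, -0.0, 1.59]
force: [0.7, -0.3, -0.3]
grip_width: 0.058
gripper_force: 0.0
```

```bash
python3 w.py wrist w3 .58 .72 -.04 .112 .055 .075 .58 .72 -.25 -.12 .1 .2; python3 w.py top t3  .58 .72 -.25 -.1 .09 .25
```

```text
seen x,y [0.28 1.77] [-0.46  0.25]
w3 6289 c [650.4  40. ] size [ 56.2 119.7] ang 0.9 z [62.4 63.9 65.1]
w3 910 c [ 654.4 -151.6] size [24.4 26.9] ang 3.5 z [121.  135.3 148.7]
seen x,y [-0.14  1.77] [-1.29  1.43]
t3 257 c [ 653.2 -156.3] size [23.1 61.3] ang 1.2 z [104.6 142.9 171.9]
```

Block sits at clamp y≈30 mm, aligned and flat. Next I'll bring the closed fingers in front of the lever.

play_rows --rows '[{"tx":0.005,"ty":-0.272,"tz":0,"wx":0,"wy":0,"wz":0,"fingers":-1},{"tx":0.005,"ty":-0.272,"tz":0,"wx":0,"wy":0,"wz":0,"fingers":-1},{"tx":0.005,"ty":-0.272,"tz":0,"wx":0,"wy":0,"wz":0,"fingers":-1},{"tx":0.005,"ty":-0.272,"tz":0,"wx":0,"wy":0,"wz":0,"fingers":-1},{"tx":0.005,"ty":-0.272,"tz":0,"wx":0,"wy":0,"wz":0,"fingers":-1},{"tx":0,"ty":0,"tz":-0.28,"wx":0,"wy":0,"wz":0,"fingers":-1},{"tx":0,"ty":0,"tz":-0.28,"wx":0,"wy":0,"wz":0,"fingers":-1},{"tx":0,"ty":0,"tz":0,"wx":0,"wy":0,"wz":0,"fingers":-1},{"tx":0,"ty":0,"tz":0,"wx":0,"wy":0,"wz":0,"fingers":-1},{"tx":0,"ty":0,"tz":0,"wx":0,"wy":0,"wz":0,"fingers":-1}]'

```text
time_s: 10.35
tool_pos: [0.6547, -0.1218, 0.1515]
ee_rot: [3.139, -0.0, 1.591]
force: [0.1, -0.1, 0.5]
grip_width: 0.0008
gripper_force: 0.0
```

play_rows --rows '[{"tx":0,"ty":-0.2,"tz":-0.027,"wx":0,"wy":0,"wz":0,"fingers":-1},{"tx":0,"ty":-0.07,"tz":-0.016,"wx":0,"wy":0,"wz":0,"fingers":-1},{"tx":0,"ty":-0.07,"tz":-0.016,"wx":0,"wy":0,"wz":0,"fingers":-1},{"tx":0,"ty":-0.067,"tz":-0.028,"wx":0,"wy":0,"wz":0,"fingers":-1},{"tx":0,"ty":-0.067,"tz":-0.028,"wx":0,"wy":0,"wz":0,"fingers":-1},{"tx":0,"ty":-0.06,"tz":-0.04,"wx":0,"wy":0,"wz":0,"fingers":-1},{"tx":0,"ty":-0.06,"tz":-0.04,"wx":0,"wy":0,"wz":0,"fingers":-1},{"tx":0,"ty":-0.053,"tz":-0.049,"wx":0,"wy":0,"wz":0,"fingers":-1},{"tx":0,"ty":-0.053,"tz":-0.049,"wx":0,"wy":0,"wz":0,"fingers":-1},{"tx":0,"ty":-0.063,"tz":-0.078,"wx":0,"wy":0,"wz":0,"fingers":-1},{"tx":0,"ty":-0.039,"tz":-0.061,"wx":0,"wy":0,"wz":0,"fingers":-1},{"tx":0,"ty":-0.033,"tz":-0.06,"wx":0,"wy":0,"wz":0,"fingers":-1},{"tx":0,"ty":0,"tz":0,"wx":0,"wy":0,"wz":0,"fingers":-1},{"tx":0,"ty":0,"tz":0,"wx":0,"wy":0,"wz":0,"fingers":-1},{"tx":0,"ty":0,"tz":0,"wx":0,"wy":0,"wz":0,"fingers":-1}]'

```text
time_s: 11.85
tool_pos: [0.655, -0.2241, 0.093]
ee_rot: [3.138, 0.002, 1.59]
force: [-1.0, -2.1, 7.0]
grip_width: 0.0004
gripper_force: 2.8
```

play_rows --rows '[{"tx":0,"ty":0,"tz":-0.02,"wx":0,"wy":0,"wz":0,"fingers":-1},{"tx":0,"ty":0,"tz":0,"wx":0,"wy":0,"wz":0,"fingers":-1},{"tx":0,"ty":0,"tz":0,"wx":0,"wy":0,"wz":0,"fingers":-1},{"tx":0,"ty":0,"tz":0.1,"wx":0,"wy":0,"wz":0,"fingers":-1},{"tx":0,"ty":0,"tz":0.35,"wx":0,"wy":0,"wz":0,"fingers":-1},{"tx":0,"ty":0,"tz":0.35,"wx":0,"wy":0,"wz":0,"fingers":-1},{"tx":-0.2,"ty":0.35,"tz":0.2,"wx":0,"wy":0,"wz":-0.0225,"fingers":0},{"tx":-0.2,"ty":0.35,"tz":0.1,"wx":0,"wy":0,"wz":-0.0225,"fingers":0},{"tx":-0.2,"ty":0.35,"tz":0,"wx":0,"wy":0,"wz":-0.0225,"fingers":0},{"tx":-0.2,"ty":0.35,"tz":0,"wx":0,"wy":0,"wz":-0.0225,"fingers":0},{"tx":-0.2,"ty":0,"tz":0,"wx":0,"wy":0,"wz":-0.0225,"fingers":0},{"tx":-0.2,"ty":0,"tz":0,"wx":0,"wy":0,"wz":-0.0225,"fingers":0},{"tx":0,"ty":0,"tz":0,"wx":0,"wy":0,"wz":-0.0225,"fingers":0},{"tx":0,"ty":0,"tz":0,"wx":0,"wy":0,"wz":-0.0225,"fingers":0},{"tx":0,"ty":0,"tz":0,"wx":0,"wy":0,"wz":-0.0225,"fingers":0},{"tx":0,"ty":0,"tz":0,"wx":0,"wy":0,"wz":-0.0225,"fingers":0},{"tx":0,"ty":0,"tz":0,"wx":0,"wy":0,"wz":0,"fingers":0},{"tx":0,"ty":0,"tz":0,"wx":0,"wy":0,"wz":0,"fingers":0}]'

```text
time_s: 13.65
tool_pos: [0.5114, -0.0572, 0.2194]
ee_rot: [-3.142, -0.0, 0.181]
force: [0.2, 0.0, -0.0]
grip_width: 0.0443
gripper_force: 0.0
```

```bash
cat > fits.py <<'E'
from w import *
import sys
nm=sys.argv[1]
for cm in ("wrist","top"):
    C=cam(cm); img,D=r.capture(cm); save(f"{nm}_{cm}",img); np.savez(f"{nm}_{cm}.npz",D=D,img=img); P=cloud(C,D)
    print(cm)
    if cm=="top":
        fit(P,.58,.72,-.3,-.12,.075,.25,"lever"); fit(P,.58,.72,-.04,.112,.055,.075,"block"); fit(P,.33,.65,-.55,-.2,.045,.08,"tray")
    z=.007 if cm=="wrist" else .008
    fit(P,.35,.55,.075,.14,z,.03,"claw"); fit(P,.35,.56,-.02,.065,z,.03,"templ"); fit(P,.33,.56,-.15,-.075,z,.03,"straight")
    fit(P,.35,.56,-.22,-.155,z,.03,"point"); fit(P,.53,.75,.2,.27,z,.035,"rasp")
E
python3 fits.py f1
```

```text
wrist
claw 2426 c [446.  108.6] size [ 35.1 158.1] ang 88.9 z [ 9.7 13.2 17.7]
templ 3814 c [446.2  32. ] size [150.3  46.8] ang 2.4 z [ 9.7 11.  12.3]
straight 3865 c [ 435.2 -115.5] size [175.5  42.7] ang 6.6 z [ 9.7 11.1 12.3]
point 1491 c [ 472. -189.] size [ 17.7 141.7] ang 87.0 z [ 9.4 15.9 17.9]
rasp 2450 c [614.7 233.3] size [ 24.1 114.5] ang 89.4 z [ 9.5 12.9 17.7]
top
lever 180 c [ 653.3 -163.9] size [45.5 21.4] ang 87.8 z [128.4 156.5 172.4]
block 1043 c [650.   47.6] size [ 58.  125.9] ang 0.8 z [59.1 64.8 70.1]
tray 40 c [ 375.7 -484.7] size [10.4 18.5] ang 86.5 z [48.4 58.5 63.3]
claw 253 c [423.9 111.9] size [ 17.7 100.4] ang 87.1 z [11.5 17.5 23.7]
templ 116 c [390.9  23.6] size [26.3 36.8] ang 89.0 z [ 8.5 12.7 18.1]
straight none
point none
rasp 142 c [636.1 230.4] size [69.2 14.6] ang 0.4 z [10.8 16.8 22.9]
```

The lever looks up again and the block seems to have moved; I need to see it.

```bash
python3 - <<'E'
from w import *
C=cam("side"); img,D=r.capture("side"); a=img[150:350,200:360]; save("s4",cv2.resize(a,(640,800))[:600])
P=cloud(C,D)
fit(P,.58,.72,-.3,-.12,.075,.25,"lever"); fit(P,.58,.72,-.06,.112,.055,.075,"block")
t=np.load("f1_top.npz")["img"]; save("t4",cv2.resize(t[180:260,280:440],(800,400)))
E
```

```text
lever 242 c [ 655.6 -142.2] size [23.6 41.7] ang 1.7 z [ 84.1 118.1 145.1]
block 812 c [651.1  32.1] size [ 55.7 159.7] ang 0.0 z [61.2 64.8 67. ]
```

View pics/s4.png

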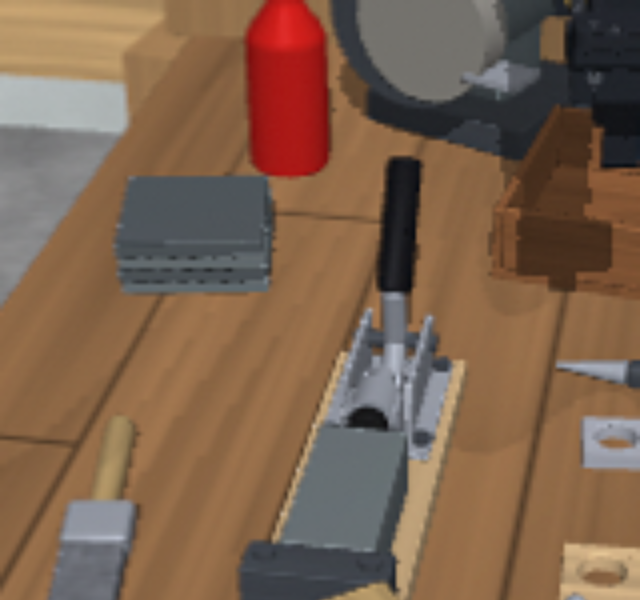

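play_rows --rows '[{"tx":0.1,"ty":0.2,"tz":0.05,"wx":0,"wy":0,"wz":0,"fingers":0},{"tx":0.1,"ty":0.2,"tz":0.05,"wx":0,"wy":0,"wz":0,"fingers":-1},{"tx":0,"ty":0,"tz":0,"wx":0,"wy":0,"wz":0,"fingers":-1},{"tx":0,"ty":0,"tz":0,"wx":0,"wy":0,"wz":0,"fingers":-1},{"tx":0,"ty":0,"tz":0,"wx":0,"wy":0,"wz":0,"fingers":-1}]'

```text
time_s: 14.3
tool_pos: [0.5347, -0.011, 0.2307]
ee_rot: [3.141, 0.001, 0.176]
force: [-0.6, -0.7, -0.3]
grip_width: 0.0143
gripper_force: 0.0
```

```bash
python3 w.py wrist w5 .58 .72 -.04 .112 .055 .075 .58 .72 -.25 -.12 .1 .2
```

```text
seen x,y [0.16 0.77] [-0.42  0.37]
w5 9036 c [651.3  48.2] size [ 84.  127.6] ang 0.1 z [62.2 63.8 65.2]
w5 3836 c [ 654.6 -156.8] size [24.4 64.2] ang 0.1 z [105.6 144.8 169. ]
```

View pics/w5.png

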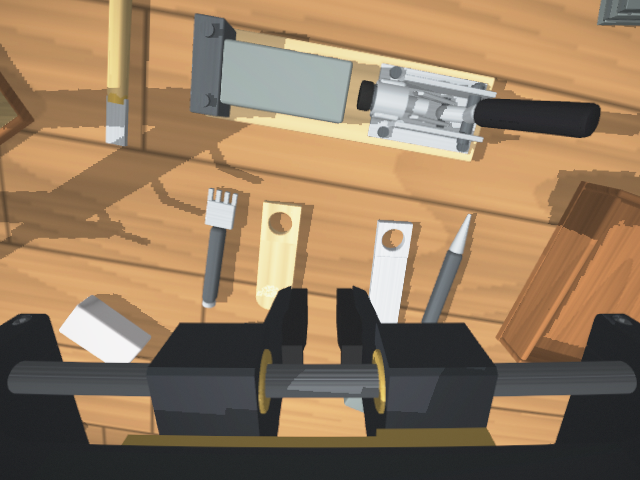

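The block is home against the stop (block (288,80), stop (207,65)) but the lever (540,118) is back up, so it wasn't pressed far enough. I'll press again in stages.

play_rows --rows '[{"tx":0.1,"ty":-0.0923,"tz":0,"wx":0,"wy":0,"wz":0.0225,"fingers":-1},{"tx":0.1,"ty":-0.0923,"tz":0,"wx":0,"wy":0,"wz":0.0225,"fingers":-1},{"tx":0.1,"ty":-0.0923,"tz":0,"wx":0,"wy":0,"wz":0.0225,"fingers":-1},{"tx":0.1,"ty":-0.0923,"tz":0,"wx":0,"wy":0,"wz":0.0225,"fingers":-1},{"tx":0.1,"ty":-0.0923,"tz":0,"wx":0,"wy":0,"wz":0.0225,"fingers":-1},{"tx":0.1,"ty":-0.0923,"tz":0,"wx":0,"wy":0,"wz":0.0225,"fingers":-1},{"tx":0.1,"ty":-0.0923,"tz":0,"wx":0,"wy":0,"wz":0.0225,"fingers":-1},{"tx":0.1,"ty":-0.0923,"tz":0,"wx":0,"wy":0,"wz":0.0225,"fingers":-1},{"tx":0.1,"ty":-0.0923,"tz":0,"wx":0,"wy":0,"wz":0.0225,"fingers":-1},{"tx":0.1,"ty":-0.0923,"tz":0,"wx":0,"wy":0,"wz":0.0225,"fingers":-1},{"tx":0,"ty":0,"tz":-0.33,"wx":0,"wy":0,"wz":0,"fingers":-1},{"tx":0,"ty":0,"tz":-0.33,"wx":0,"wy":0,"wz":0,"fingers":-1},{"tx":0,"ty":0,"tz":0,"wx":0,"wy":0,"wz":0,"fingers":-1},{"tx":0,"ty":0,"tz":0,"wx":0,"wy":0,"wz":0,"fingers":-1},{"tx":0,"ty":0,"tz":0,"wx":0,"wy":0,"wz":0,"fingers":-1}]'

```text
time_s: 15.85
tool_pos: [0.6568, -0.1206, 0.1541]
ee_rot: [3.138, 0.0, 1.59]
force: [0.6, 0.1, 0.8]
grip_width: 0.0007
gripper_force: 0.0
```

play_rows --rows '[{"tx":-0.02,"ty":-0.2,"tz":-0.05,"wx":0,"wy":0,"wz":0,"fingers":-1},{"tx":0,"ty":-0.07,"tz":-0.016,"wx":0,"wy":0,"wz":0,"fingers":-1},{"tx":0,"ty":-0.07,"tz":-0.016,"wx":0,"wy":0,"wz":0,"fingers":-1},{"tx":0,"ty":-0.067,"tz":-0.028,"wx":0,"wy":0,"wz":0,"fingers":-1},{"tx":0,"ty":-0.067,"tz":-0.028,"wx":0,"wy":0,"wz":0,"fingers":-1},{"tx":0,"ty":-0.06,"tz":-0.04,"wx":0,"wy":0,"wz":0,"fingers":-1},{"tx":0,"ty":-0.06,"tz":-0.04,"wx":0,"wy":0,"wz":0,"fingers":-1},{"tx":0,"ty":-0.053,"tz":-0.049,"wx":0,"wy":0,"wz":0,"fingers":-1},{"tx":0,"ty":-0.053,"tz":-0.049,"wx":0,"wy":0,"wz":0,"fingers":-1},{"tx":0,"ty":-0.063,"tz":-0.078,"wx":0,"wy":0,"wz":0,"fingers":-1},{"tx":0,"ty":-0.039,"tz":-0.061,"wx":0,"wy":0,"wz":0,"fingers":-1},{"tx":0,"ty":-0.033,"tz":-0.06,"wx":0,"wy":0,"wz":0,"fingers":-1},{"tx":0,"ty":0,"tz":-0.03,"wx":0,"wy":0,"wz":0,"fingers":-1},{"tx":0,"ty":0,"tz":0,"wx":0,"wy":0,"wz":0,"fingers":-1},{"tx":0,"ty":0,"tz":0,"wx":0,"wy":0,"wz":0,"fingers":-1}]'

```text
time_s: 17.35
tool_pos: [0.6532, -0.2221, 0.0867]
ee_rot: [3.141, 0.002, 1.59]
force: [-0.2, -1.7, 5.4]
grip_width: 0.0008
gripper_force: 2.4
```

```bash
python3 - <<'E'
from w import *
for cm in ("side","wrist"):
    C=cam(cm); img,D=r.capture(cm); P=cloud(C,D); np.savez("s6"+cm,D=D,img=img)
    if cm=="side": save("s6",cv2.resize(img[170:290,220:360],(700,600),interpolation=cv2.INTER_CUBIC))
    fit(P,.62,.69,-.3,-.2,.05,.2,"handle")
E
```

```text
handle 240 c [ 652.1 -214.8] size [32.7 30.7] ang 57.4 z [109.  142.2 165.8]
handle 5960 c [ 657.6 -219.4] size [30.9 45.2] ang 25.5 z [104.9 137.4 160.9]
```

View pics/s6.png

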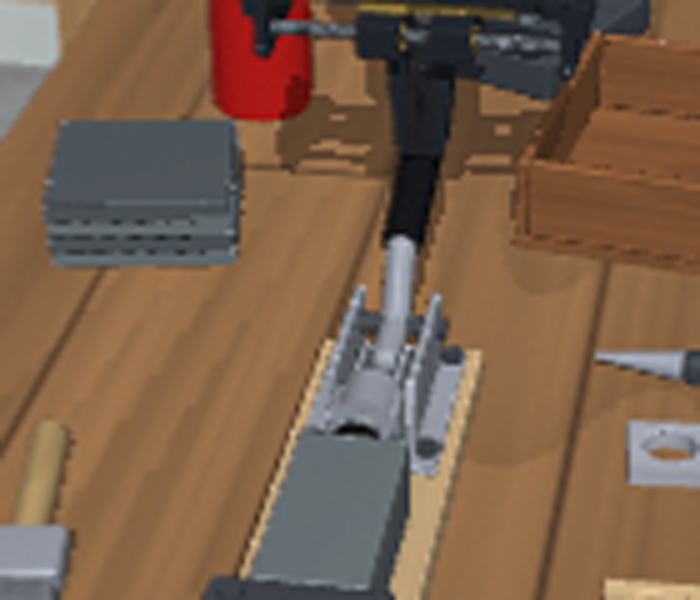

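The fingers rest on the handle with only 5 N of force, so travel isn't finished. I'll continue down.

play_rows --rows '[{"tx":0,"ty":-0.02,"tz":-0.03,"wx":0,"wy":0,"wz":0,"fingers":-1},{"tx":0,"ty":-0.02,"tz":-0.03,"wx":0,"wy":0,"wz":0,"fingers":-1},{"tx":0,"ty":0,"tz":0,"wx":0,"wy":0,"wz":0,"fingers":-1},{"tx":0,"ty":0,"tz":0,"wx":0,"wy":0,"wz":0,"fingers":-1}]'

```text
time_s: 17.85
tool_pos: [0.6525, -0.2253, 0.0788]
ee_rot: [-3.141, -0.0, 1.591]
force: [-0.1, -1.4, 2.5]
grip_width: 0.0004
gripper_force: 1.0
```

```bash
python3 - <<'E'
from w import *
D=np.load("s6side.npz")["D"]; P=cloud(cam("side"),D)
# profile of lever: along x~.65, list y,z
m=(abs(P[...,0]-.654)<.012)&(P[...,1]<-.05)&(P[...,1]>-.3)&(P[...,2]>.03)&(P[...,2]<.2)
q=P[m]
for y in np.arange(-.27,-.05,.01):
    s=q[abs(q[:,1]-y)<.005]
    if len(s): print(round(y,2),len(s),(np.percentile(s[:,2],[5,50,95])*1000).round())
E
```

```text
-0.24 5 [118. 186. 188.]
-0.23 7 [118. 161. 163.]
-0.22 63 [106. 135. 190.]
-0.21 130 [107. 141. 168.]
-0.2 31 [103. 110. 198.]
-0.19 48 [ 98. 106. 196.]
-0.18 21 [ 96. 101. 105.]
-0.17 26 [ 91.  98. 102.]
-0.16 43 [76. 90. 98.]
-0.15 46 [62. 74. 85.]
-0.14 41 [49. 58. 69.]
-0.13 15 [51. 55. 57.]
-0.12 11 [50. 54. 56.]
-0.11 37 [43. 51. 55.]
-0.1 11 [47. 53. 56.]
-0.09 4 [48. 53. 57.]
-0.08 2 [56. 56. 57.]
-0.07 14 [61. 64. 67.]
-0.06 20 [60. 65. 67.]
-0.05 11 [60. 64. 66.]
```

```bash
python3 - <<'E'
from w import *
img,D=r.capture("side"); P=cloud(cam("side"),D)
im2,D2=r.capture("wrist"); P2=cloud(cam("wrist"),D2)
a=cv2.resize(img[170:260,255:345],(600,600),interpolation=cv2.INTER_CUBIC)
save("s7w",im2); save("s7",a)
for nm,Q in (("side",P),("wrist",P2)):
  for y in np.arange(-.27,-.1,.015):
    m=(abs(Q[...,0]-.654)<.04)&(abs(Q[...,1]-y)<.005)&(Q[...,2]>.035)&(Q[...,2]<.16)
    s=Q[m]
    if len(s)>3: print(nm,round(y,3),len(s),"x",(np.percentile(s[:,0],[2,50,98])*1000).round(),"z",(np.percentile(s[:,2],[5,50,95])*1000).round())
E
```

```text
side -0.225 34 x [637. 654. 668.] z [101. 134. 155.]
side -0.21 87 x [639. 655. 669.] z [100. 128. 155.]
side -0.195 24 x [645. 657. 666.] z [ 95.  99. 104.]
side -0.18 17 x [645. 655. 666.] z [ 92.  98. 100.]
side -0.165 42 x [645. 655. 667.] z [81. 91. 97.]
side -0.15 50 x [636. 656. 675.] z [57. 70. 82.]
side -0.135 58 x [629. 658. 682.] z [46. 55. 64.]
side -0.12 29 x [631. 656. 676.] z [46. 56. 67.]
side -0.105 56 x [631. 655. 676.] z [44. 53. 65.]
wrist -0.255 4 x [653. 653. 653.] z [108. 108. 109.]
wrist -0.24 6 x [645. 645. 660.] z [159. 160. 160.]
wrist -0.225 511 x [645. 652. 660.] z [126. 152. 153.]
wrist -0.21 2002 x [639. 658. 667.] z [ 97. 115. 154.]
wrist -0.195 946 x [644. 655. 666.] z [ 92.  99. 101.]
wrist -0.18 975 x [643. 655. 666.] z [89. 96. 99.]
wrist -0.165 853 x [645. 654. 665.] z [85. 91. 96.]
wrist -0.15 1247 x [629. 654. 678.] z [50. 64. 79.]
wrist -0.135 1437 x [628. 655. 681.] z [51. 56. 64.]
wrist -0.12 1267 x [631. 654. 677.] z [45. 56. 64.]
wrist -0.105 1202 x [631. 656. 677.] z [45. 55. 64.]
```

View pics/s7w.png

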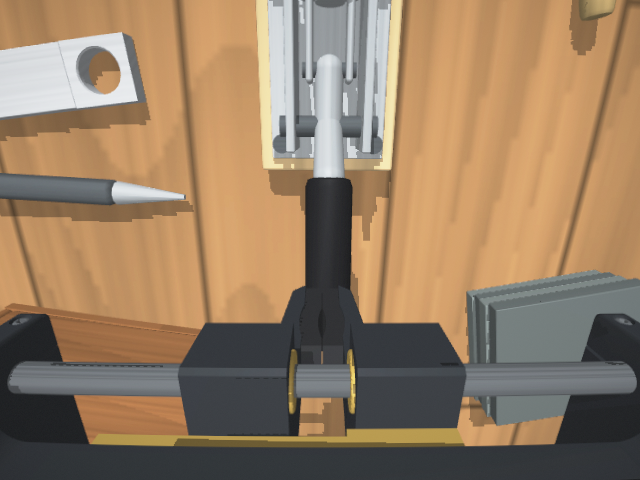

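The handle is about 9° above level, near dead centre. I'll keep going down.

play_rows --rows '[{"tx":0,"ty":-0.02,"tz":-0.04,"wx":0,"wy":0,"wz":0,"fingers":-1},{"tx":0,"ty":-0.01,"tz":-0.04,"wx":0,"wy":0,"wz":0,"fingers":-1},{"tx":0,"ty":0,"tz":0,"wx":0,"wy":0,"wz":0,"fingers":-1},{"tx":0,"ty":0,"tz":0,"wx":0,"wy":0,"wz":0,"fingers":-1}]'

```text
time_s: 18.35
tool_pos: [0.6525, -0.2286, 0.0689]
ee_rot: [-3.14, -0.001, 1.591]
force: [0.6, 0.5, 0.5]
grip_width: 0.0006
gripper_force: 0.0
```

```bash
cat > lev.py <<'E'
from w import *
im2,D2=r.capture("wrist"); Q=cloud(cam("wrist"),D2)
for y in (-.255,-.24,-.21,-.195,-.18,-.165):
    s=Q[(abs(Q[...,0]-.654)<.01)&(abs(Q[...,1]-y)<.004)&(Q[...,2]>.035)&(Q[...,2]<.2)]
    if len(s)>3: print(y,len(s),(np.percentile(s[:,2],[5,50,95])*1000).round())
E
python3 lev.py
```

```text
-0.255 5 [89. 90. 90.]
-0.24 72 [117. 156. 165.]
-0.21 3242 [ 88. 187. 199.]
-0.195 2342 [ 87. 176. 186.]
-0.18 692 [85. 90. 92.]
-0.165 596 [75. 82. 86.]
```

The handle reads level (z≈90) and the force is gone, so it snapped over. I'll lift gently.

play_rows --rows '[{"tx":0,"ty":0,"tz":0.05,"wx":0,"wy":0,"wz":0,"fingers":-1},{"tx":0,"ty":0,"tz":0.1,"wx":0,"wy":0,"wz":0,"fingers":-1},{"tx":0,"ty":0,"tz":0.1,"wx":0,"wy":0,"wz":0,"fingers":-1},{"tx":0,"ty":0,"tz":0.1,"wx":0,"wy":0,"wz":0,"fingers":-1}]'

```text
time_s: 18.8
tool_pos: [0.6535, -0.2291, 0.1135]
ee_rot: [3.14, 0.0, 1.59]
force: [0.0, -0.7, -0.2]
grip_width: 0.0005
gripper_force: 0.0
```

```bash
python3 lev.py
```

```text
-0.24 338 [ 85.  92. 163.]
-0.21 366 [86. 92. 93.]
-0.195 389 [86. 92. 93.]
-0.18 421 [86. 92. 93.]
-0.165 371 [78. 84. 88.]
```

Lever latched (surface level at 92 mm). Next up is the point chisel.

play_rows --rows '[{"tx":0,"ty":0,"tz":0.4,"wx":0,"wy":0,"wz":0,"fingers":-1},{"tx":0,"ty":0,"tz":0.4,"wx":0,"wy":0,"wz":0,"fingers":-1},{"tx":-0.18,"ty":0.066,"tz":0.02,"wx":0,"wy":0,"wz":-0.0225,"fingers":0.2},{"tx":-0.18,"ty":0.066,"tz":0.02,"wx":0,"wy":0,"wz":-0.0225,"fingers":0.2},{"tx":-0.18,"ty":0.066,"tz":0.02,"wx":0,"wy":0,"wz":-0.0225,"fingers":0.2},{"tx":-0.18,"ty":0.066,"tz":0.02,"wx":0,"wy":0,"wz":-0.0225,"fingers":0.2},{"tx":-0.18,"ty":0.066,"tz":0.02,"wx":0,"wy":0,"wz":-0.0225,"fingers":0.2},{"tx":-0.18,"ty":0.066,"tz":0.02,"wx":0,"wy":0,"wz":-0.0225,"fingers":0.2},{"tx":-0.18,"ty":0.066,"tz":0.02,"wx":0,"wy":0,"wz":-0.0225,"fingers":0.2},{"tx":-0.18,"ty":0.066,"tz":0.02,"wx":0,"wy":0,"wz":-0.0225,"fingers":0.2},{"tx":-0.18,"ty":0.066,"tz":0.02,"wx":0,"wy":0,"wz":-0.0225,"fingers":0.2},{"tx":-0.18,"ty":0.066,"tz":0.02,"wx":0,"wy":0,"wz":-0.0225,"fingers":0.2},{"tx":0,"ty":0,"tz":0,"wx":0,"wy":0,"wz":-0.0225,"fingers":0.2},{"tx":0,"ty":0,"tz":0,"wx":0,"wy":0,"wz":0,"fingers":0.2},{"tx":0,"ty":0,"tz":0,"wx":0,"wy":0,"wz":0,"fingers":0.2},{"tx":0,"ty":0,"tz":0,"wx":0,"wy":0,"wz":0,"fingers":0.2}]'

```text
time_s: 20.45
tool_pos: [0.4376, -0.1499, 0.2318]
ee_rot: [3.142, -0.001, 0.038]
force: [-0.1, 0.4, -0.3]
grip_width: 0.0528
gripper_force: 0.0
```

```bash
cat > fits2.py <<'E'
from w import *
nm=sys.argv[1]; C=cam("wrist"); img,D=r.capture("wrist"); save(nm,img); np.savez(nm+".npz",D=D,img=img); P=cloud(C,D)
fit(P,.35,.60,-.24,-.155,.0065,.03,"point"); fit(P,.33,.56,-.15,-.075,.0065,.03,"straight")
fit(P,.35,.56,-.02,.065,.0065,.03,"templ"); fit(P,.35,.55,.075,.14,.0065,.03,"claw")
fit(P,.35,.65,-.52,-.25,.045,.075,"tray"); fit(P,.35,.65,-.55,-.23,.0,.02,"trayfloor")
for t in sys.argv[2:]:
    for l in r.landmark_of("wrist",t)[:2]:
        print(t,round(l["score"],2),np.round(l["uv"]),at_z(C,[l["uv"]],.01)[0].round(3))
E
python3 fits2.py g1 point_chisel straightedge_eye template_eye tray
```

```text
point 1950 c [ 461.9 -188.8] size [ 18.3 169.3] ang 87.2 z [10.5 16.  17.9]
straight 4510 c [ 435.5 -115.2] size [175.4  42.2] ang 6.5 z [ 9.7 11.  12.3]
templ 4555 c [438.2  31.3] size [165.6  47.7] ang 2.5 z [ 9.3 10.9 12.2]
claw 2711 c [445.6 110.6] size [ 36.1 158.3] ang 87.0 z [ 8.5 12.9 17.6]
tray 7346 c [ 483.6 -403.7] size [198.1 236.6] ang 82.6 z [46.9 57.5 59.8]
trayfloor 25713 c [ 482.1 -416.4] size [162.2 223. ] ang 82.7 z [ 5.7  7.1 12.1]
point_chisel 0.88 [354. 182.] [ 0.46  -0.188  0.01 ]
template_eye 0.85 [166. 142.] [0.499 0.031 0.01 ]
tray 0.72 [532. 167.] [ 0.487 -0.397  0.01 ]
```

View pics/g1.png

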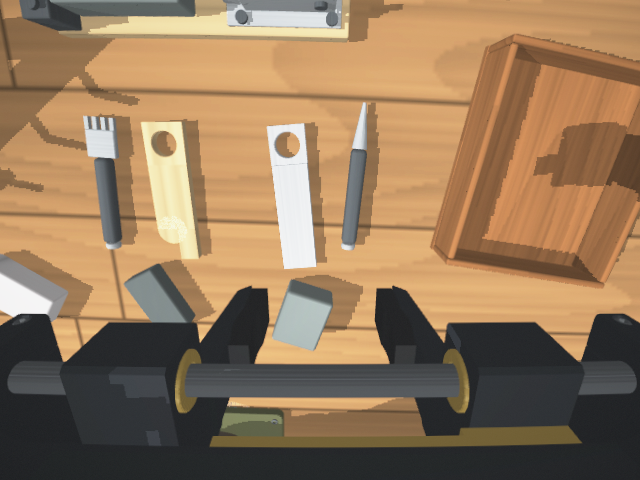

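Wrist view: point chisel (355,180), straightedge (292,195), template (170,190), claw (103,180), tray (540,160), all fits matching their stated sizes. I'll grasp the point chisel.

play_rows --rows '[{"tx":0.17,"ty":-0.32,"tz":-0.2,"wx":0,"wy":0,"wz":-0.014,"fingers":0.2},{"tx":0,"ty":0,"tz":-0.36,"wx":0,"wy":0,"wz":0,"fingers":0.2},{"tx":0,"ty":0,"tz":-0.36,"wx":0,"wy":0,"wz":0,"fingers":0.2},{"tx":0,"ty":0,"tz":-0.36,"wx":0,"wy":0,"wz":0,"fingers":0.2},{"tx":0,"ty":0,"tz":-0.36,"wx":0,"wy":0,"wz":0,"fingers":0.2},{"tx":0,"ty":0,"tz":-0.15,"wx":0,"wy":0,"wz":0,"fingers":0.2},{"tx":0,"ty":0,"tz":-0.09,"wx":0,"wy":0,"wz":0,"fingers":0.2},{"tx":0,"ty":0,"tz":0,"wx":0,"wy":0,"wz":0,"fingers":0.2},{"tx":0,"ty":0,"tz":0,"wx":0,"wy":0,"wz":0,"fingers":-1},{"tx":0,"ty":0,"tz":0,"wx":0,"wy":0,"wz":0,"fingers":-1},{"tx":0,"ty":0,"tz":0,"wx":0,"wy":0,"wz":0,"fingers":-1},{"tx":0,"ty":0,"tz":0,"wx":0,"wy":0,"wz":0,"fingers":-1},{"tx":0,"ty":0,"tz":0,"wx":0,"wy":0,"wz":0,"fingers":-1}]'

```text
time_s: 22.0
tool_pos: [0.4577, -0.1884, 0.0065]
ee_rot: [3.141, -0.001, -0.053]
force: [0.1, 0.4, 1.0]
grip_width: 0.0149
gripper_force: 0.0
```

play_rows --rows '[{"tx":0,"ty":0,"tz":0,"wx":0,"wy":0,"wz":0,"fingers":-1},{"tx":0,"ty":0,"tz":0,"wx":0,"wy":0,"wz":0,"fingers":-1}]'

```text
time_s: 22.2
tool_pos: [0.4574, -0.1883, 0.0061]
ee_rot: [3.142, -0.0, -0.053]
force: [0.4, 0.0, -0.7]
grip_width: 0.0008
gripper_force: 0.0
```

```bash
python3 - <<'E'
from w import *
print(r.pinch_z, r.camera_info("wrist")["tool_from_camera"])
img,D=r.capture("side"); C=cam("side"); P=cloud(C,D)
u,v=proj(C,[[.4574,-.1883,.0]])[0].astype(int); print(u,v)
save("s8",cv2.resize(img[v-80:v+20,u-60:u+60],(720,600),interpolation=cv2.INTER_CUBIC))
m=(abs(P[...,0]-.457)<.04)&(abs(P[...,1]+.188)<.04); q=P[m]
for z in np.arange(0,.1,.008):
    s=q[abs(q[:,2]-z)<.004]; 
    if len(s): print(round(z,3),len(s),(np.percentile(s[:,0],[5,50,95])*1000).round(),(np.percentile(s[:,1],[5,50,95])*1000).round())
E
```

```text
0.0187 [[-7.06160151e-05 -9.47993941e-01 -3.18288364e-01  8.29258258e-02]
 [ 9.99999976e-01 -1.32296504e-04  1.72171769e-04 -6.52529990e-05]
 [-2.05326232e-04 -3.18288344e-01  9.47993928e-01 -1.74598859e-01]
 [ 0.00000000e+00  0.00000000e+00  0.00000000e+00  1.00000000e+00]]
371 247
0.0 228 [422. 458. 493.] [-227. -172. -154.]
0.008 65 [422. 461. 491.] [-183. -181. -177.]
0.016 126 [421. 457. 493.] [-194. -184. -178.]
0.024 7 [442. 451. 488.] [-190. -185. -181.]
0.04 15 [448. 458. 467.] [-197. -176. -174.]
0.048 19 [451. 459. 469.] [-177. -174. -172.]
0.056 14 [451. 458. 467.] [-176. -173. -171.]
```

View pics/s8.png

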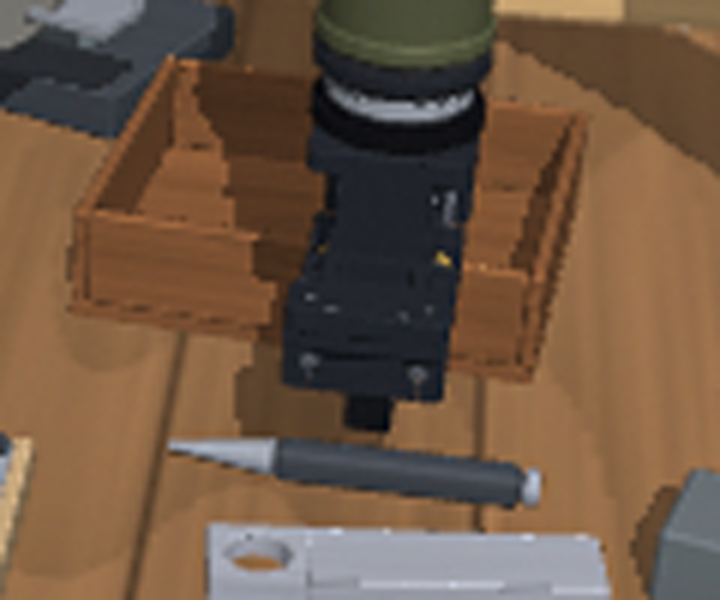

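The picture shows the fingertips ending about 25 mm above the chisel, so the real tips sit behind the reported TCP. I'll measure the fingers in the tool frame.

```bash
python3 - <<'E'
from w import *
img,D=r.capture("wrist"); C=cam("wrist"); T=np.array(r.camera_info("wrist")["tool_from_camera"])
s=r.read_state(); P=cloud((C[0],C[1],T),D)
for z in np.arange(-.08,.012,.006):
    m=(abs(P[...,2]-z)<.003)&(abs(P[...,0])<.025)&(abs(P[...,1])<.04); q=P[m]
    if len(q)>5: print(round(z,3),len(q),"x",(np.percentile(q[:,0],[2,50,98])*1000).round(),"y",(np.percentile(q[:,1],[2,50,98])*1000).round())
d=np.load("g1.npz"); P=cloud((C[0],C[1],T),d["D"])
print("open")
for z in np.arange(-.08,.012,.006):
    m=(abs(P[...,2]-z)<.003)&(abs(P[...,0])<.05)&(abs(P[...,1])<.06); q=P[m]
    if len(q)>5: print(round(z,3),len(q),"x",(np.percentile(q[:,0],[2,50,98])*1000).round(),"y",(np.percentile(q[:,1],[2,50,98])*1000).round())
E
```

```text
-0.08 108 x [-10.  10.  11.] y [-9. -8.  9.]
-0.074 1083 x [ 1.  7. 11.] y [-9.  0.  9.]
-0.068 456 x [ 8.  9. 11.] y [-10.  -1.  10.]
-0.062 487 x [ 8.  9. 11.] y [-14.   2.  15.]
-0.056 594 x [ 7.  9. 11.] y [-15.  -2.  15.]
-0.05 675 x [-5.  9. 11.] y [-14.  -0.  14.]
-0.044 451 x [ 8.  9. 11.] y [-14.   0.  14.]
-0.038 389 x [ 8.  9. 11.] y [-13.   0.  13.]
-0.032 300 x [ 8.  9. 11.] y [-12.   0.  12.]
-0.026 31 x [ 8.  9. 10.] y [-9. -2.  8.]
-0.014 374 x [ 1. 13. 25.] y [-5. -0.  5.]
-0.008 1042 x [ 0. 13. 25.] y [-9.  1.  9.]
0.004 3409 x [-23.   4.  24.] y [-39. -11.  39.]
0.01 3632 x [-23.   4.  24.] y [-39.  11.  39.]
open
-0.08 668 x [-10.  10.  11.] y [-41. -34.  41.]
-0.074 1649 x [ 1.  8. 11.] y [-42.  26.  42.]
-0.068 919 x [ 0. 10. 11.] y [-42. -27.  42.]
-0.062 810 x [-6.  9. 11.] y [-41.  -0.  41.]
-0.056 848 x [-8.  9. 11.] y [-41.  27.  41.]
-0.05 908 x [-8.  9. 11.] y [-40.  -0.  40.]
-0.044 637 x [-8.  9. 11.] y [-40.  26.  40.]
-0.038 540 x [-8.  9. 11.] y [-39.  26.  39.]
-0.032 465 x [-8.  9. 11.] y [-38. -26.  38.]
-0.026 40 x [-3.  9.  9.] y [-33.  26.  34.]
```

The fingertips end 27 mm short of the reported TCP (tool z ≈ −27 mm), so I'll go 27 mm deeper from here on. Regrasp.

play_rows --rows '[{"tx":0,"ty":0,"tz":0.05,"wx":0,"wy":0,"wz":0,"fingers":0.1},{"tx":0,"ty":0,"tz":0,"wx":0,"wy":0,"wz":0,"fingers":0.1},{"tx":0,"ty":0,"tz":0,"wx":0,"wy":0,"wz":0,"fingers":0.1},{"tx":0,"ty":0,"tz":0,"wx":0,"wy":0,"wz":0,"fingers":0.1},{"tx":0,"ty":0,"tz":0,"wx":0,"wy":0,"wz":0,"fingers":0.1},{"tx":0,"ty":0,"tz":-0.15,"wx":0,"wy":0,"wz":0,"fingers":0.1},{"tx":0,"ty":0,"tz":-0.14,"wx":0,"wy":0,"wz":0,"fingers":0.1},{"tx":0,"ty":0,"tz":0,"wx":0,"wy":0,"wz":0,"fingers":0.1},{"tx":0,"ty":0,"tz":0,"wx":0,"wy":0,"wz":0,"fingers":-1},{"tx":0,"ty":0,"tz":0,"wx":0,"wy":0,"wz":0,"fingers":-1},{"tx":0,"ty":0,"tz":0,"wx":0,"wy":0,"wz":0,"fingers":-1},{"tx":0,"ty":0,"tz":0,"wx":0,"wy":0,"wz":0,"fingers":-1},{"tx":0,"ty":0,"tz":0,"wx":0,"wy":0,"wz":0,"fingers":-1},{"tx":0,"ty":0,"tz":0,"wx":0,"wy":0,"wz":0,"fingers":-1}]'

```text
time_s: 23.7
tool_pos: [0.4577, -0.1885, -0.0223]
ee_rot: [3.141, -0.001, -0.053]
force: [0.1, -0.4, 5.9]
grip_width: 0.0176
gripper_force: 30.0
```

play_rows --rows '[{"tx":0,"ty":0,"tz":0.35,"wx":0,"wy":0,"wz":0,"fingers":-1},{"tx":0,"ty":0,"tz":0.35,"wx":0,"wy":0,"wz":0,"fingers":-1},{"tx":0,"ty":0,"tz":0.35,"wx":0,"wy":0,"wz":0,"fingers":-1},{"tx":0.018,"ty":-0.275,"tz":0,"wx":0,"wy":0,"wz":-0.0015,"fingers":-1},{"tx":0.018,"ty":-0.275,"tz":0,"wx":0,"wy":0,"wz":-0.0015,"fingers":-1},{"tx":0.018,"ty":-0.275,"tz":0,"wx":0,"wy":0,"wz":-0.0015,"fingers":-1},{"tx":0.018,"ty":-0.275,"tz":0,"wx":0,"wy":0,"wz":-0.0015,"fingers":-1},{"tx":0.018,"ty":-0.275,"tz":0,"wx":0,"wy":0,"wz":-0.0015,"fingers":-1},{"tx":0.018,"ty":-0.275,"tz":0,"wx":0,"wy":0,"wz":-0.0015,"fingers":-1},{"tx":0.018,"ty":-0.275,"tz":0,"wx":0,"wy":0,"wz":-0.0015,"fingers":-1},{"tx":0.018,"ty":-0.275,"tz":0,"wx":0,"wy":0,"wz":-0.0015,"fingers":-1},{"tx":0,"ty":0,"tz":-0.1,"wx":0,"wy":0,"wz":0,"fingers":-1},{"tx":0,"ty":0,"tz":0,"wx":0,"wy":0,"wz":0,"fingers":-1},{"tx":0,"ty":0,"tz":0,"wx":0,"wy":0,"wz":0,"fingers":-1}]'

```text
time_s: 25.1
tool_pos: [0.4743, -0.45, 0.0903]
ee_rot: [-3.139, 0.002, -0.127]
force: [-0.5, -0.3, -3.4]
grip_width: 0.0173
gripper_force: 30.0
```

play_rows --rows '[{"tx":0,"ty":0,"tz":-0.35,"wx":0,"wy":0,"wz":0,"fingers":-1},{"tx":0,"ty":0,"tz":-0.3,"wx":0,"wy":0,"wz":0,"fingers":-1},{"tx":0,"ty":0,"tz":-0.15,"wx":0,"wy":0,"wz":0,"fingers":-1},{"tx":0,"ty":0,"tz":-0.03,"wx":0,"wy":0,"wz":0,"fingers":-1},{"tx":0,"ty":0,"tz":0,"wx":0,"wy":0,"wz":0,"fingers":-0.25},{"tx":0,"ty":0,"tz":0,"wx":0,"wy":0,"wz":0,"fingers":-0.25},{"tx":0,"ty":0,"tz":0,"wx":0,"wy":0,"wz":0,"fingers":-0.25},{"tx":0,"ty":0,"tz":0.15,"wx":0,"wy":0,"wz":0,"fingers":-0.25},{"tx":0,"ty":0,"tz":0.35,"wx":0,"wy":0,"wz":0,"fingers":-0.25},{"tx":0,"ty":0,"tz":0.4,"wx":0,"wy":0,"wz":0,"fingers":0.2},{"tx":0,"ty":0.35,"tz":0.4,"wx":0,"wy":0,"wz":0,"fingers":0.6},{"tx":-0.08,"ty":0.4,"tz":0.4,"wx":0,"wy":0,"wz":0.01,"fingers":0.6},{"tx":-0.08,"ty":0.4,"tz":0.2,"wx":0,"wy":0,"wz":0.01,"fingers":0.6},{"tx":-0.08,"ty":0.4,"tz":0,"wx":0,"wy":0,"wz":0.01,"fingers":0.6},{"tx":0,"ty":0.4,"tz":0,"wx":0,"wy":0,"wz":0,"fingers":0.6},{"tx":0,"ty":0.4,"tz":0,"wx":0,"wy":0,"wz":0,"fingers":0.6},{"tx":0,"ty":0.4,"tz":0,"wx":0,"wy":0,"wz":0,"fingers":0.6},{"tx":0,"ty":0,"tz":0,"wx":0,"wy":0,"wz":0,"fingers":0.6},{"tx":0,"ty":0,"tz":0,"wx":0,"wy":0,"wz":0,"fingers":0.6},{"tx":0,"ty":0,"tz":0,"wx":0,"wy":0,"wz":0,"fingers":0.6}]'

```text
time_s: 27.1
tool_pos: [0.4495, -0.15, 0.1952]
ee_rot: [3.14, -0.002, 0.058]
force: [-0.3, 1.0, 0.3]
grip_width: 0.0704
gripper_force: 0.0
```

```bash
python3 fits2.py g2; python3 - <<'E'
from w import *
img,D=r.capture("top"); P=cloud(cam("top"),D); save("t5",img)
fit(P,.36,.61,-.51,-.30,.016,.045,"in tray")
fit(P,.58,.72,-.3,-.16,.075,.25,"lever")
E
```

```text
point none
straight 5239 c [ 435.4 -115.2] size [175.4  42.3] ang 6.5 z [ 9.7 11.  12.2]
templ 5330 c [437.9  31.2] size [167.1  47.9] ang 2.3 z [ 9.4 10.9 12.2]
claw 3192 c [446.2 109. ] size [ 35.5 157.6] ang 88.6 z [ 8.6 12.7 17.5]
tray 7454 c [ 484.  -404.1] size [197.7 236. ] ang 82.7 z [46.8 57.4 59.7]
trayfloor 24681 c [ 481.7 -417.7] size [161.2 222.9] ang 82.7 z [ 5.8  7.1 15.3]
in tray 141 c [ 502.4 -454.5] size [20.3 57.6] ang 85.9 z [19.2 25.8 30.9]
lever 327 c [ 654.9 -211.8] size [24.2 95.9] ang 2.1 z [81.  89.5 96.3]
```

Point chisel is in the tray and the lever stays down. Next: claw chisel.

play_rows --rows '[{"tx":-0.006,"ty":0.309,"tz":0,"wx":0,"wy":0,"wz":-0.002,"fingers":0.2},{"tx":-0.006,"ty":0.309,"tz":0,"wx":0,"wy":0,"wz":-0.002,"fingers":0.2},{"tx":-0.006,"ty":0.309,"tz":0,"wx":0,"wy":0,"wz":-0.002,"fingers":0.2},{"tx":-0.006,"ty":0.309,"tz":0,"wx":0,"wy":0,"wz":-0.002,"fingers":0.2},{"tx":-0.006,"ty":0.309,"tz":0,"wx":0,"wy":0,"wz":-0.002,"fingers":0.2},{"tx":-0.006,"ty":0.309,"tz":0,"wx":0,"wy":0,"wz":-0.002,"fingers":0.2},{"tx":-0.006,"ty":0.309,"tz":0,"wx":0,"wy":0,"wz":-0.002,"fingers":0.2},{"tx":0,"ty":0,"tz":-0.36,"wx":0,"wy":0,"wz":0,"fingers":0.2},{"tx":0,"ty":0,"tz":-0.36,"wx":0,"wy":0,"wz":0,"fingers":0.2},{"tx":0,"ty":0,"tz":-0.36,"wx":0,"wy":0,"wz":0,"fingers":0.2},{"tx":0,"ty":0,"tz":-0.36,"wx":0,"wy":0,"wz":0,"fingers":0.2},{"tx":0,"ty":0,"tz":-0.2,"wx":0,"wy":0,"wz":0,"fingers":0.2},{"tx":0,"ty":0,"tz":-0.16,"wx":0,"wy":0,"wz":0,"fingers":0.2},{"tx":0,"ty":0,"tz":0,"wx":0,"wy":0,"wz":0,"fingers":0.2},{"tx":0,"ty":0,"tz":0,"wx":0,"wy":0,"wz":0,"fingers":-1},{"tx":0,"ty":0,"tz":0,"wx":0,"wy":0,"wz":0,"fingers":-1},{"tx":0,"ty":0,"tz":0,"wx":0,"wy":0,"wz":0,"fingers":-1},{"tx":0,"ty":0,"tz":0,"wx":0,"wy":0,"wz":0,"fingers":-1},{"tx":0,"ty":0,"tz":0,"wx":0,"wy":0,"wz":0,"fingers":-1},{"tx":0,"ty":0,"tz":0,"wx":0,"wy":0,"wz":0,"fingers":-1}]'

```text
time_s: 29.2
tool_pos: [0.4473, 0.1116, -0.0132]
ee_rot: [3.139, 0.005, -0.028]
force: [-0.8, -1.7, 4.9]
grip_width: 0.0165
gripper_force: 30.0
```

Grip is a little shallow, so I'll reopen, go 9 mm lower, and close again.

play_rows --rows '[{"tx":0,"ty":0,"tz":0,"wx":0,"wy":0,"wz":0,"fingers":-0.2},{"tx":0,"ty":0,"tz":0,"wx":0,"wy":0,"wz":0,"fingers":-0.2},{"tx":0,"ty":0,"tz":-0.08,"wx":0,"wy":0,"wz":0,"fingers":-0.2},{"tx":0,"ty":0,"tz":0,"wx":0,"wy":0,"wz":0,"fingers":-0.2},{"tx":0,"ty":0,"tz":0,"wx":0,"wy":0,"wz":0,"fingers":-1},{"tx":0,"ty":0,"tz":0,"wx":0,"wy":0,"wz":0,"fingers":-1},{"tx":0,"ty":0,"tz":0,"wx":0,"wy":0,"wz":0,"fingers":-1},{"tx":0,"ty":0,"tz":0,"wx":0,"wy":0,"wz":0,"fingers":-1},{"tx":0,"ty":0,"tz":0.35,"wx":0,"wy":0,"wz":0,"fingers":-1},{"tx":0,"ty":0,"tz":0.35,"wx":0,"wy":0,"wz":0,"fingers":-1},{"tx":0,"ty":0,"tz":0.35,"wx":0,"wy":0,"wz":0,"fingers":-1}]'

```text
time_s: 30.3
tool_pos: [0.4478, 0.1119, 0.1052]
ee_rot: [3.138, 0.011, -0.027]
force: [1.8, 1.1, -1.1]
grip_width: 0.0175
gripper_force: 30.0
```

play_rows --rows '[{"tx":0.022,"ty":-0.306,"tz":0,"wx":0,"wy":0,"wz":-0.0012,"fingers":-1},{"tx":0.022,"ty":-0.306,"tz":0,"wx":0,"wy":0,"wz":-0.0012,"fingers":-1},{"tx":0.022,"ty":-0.306,"tz":0,"wx":0,"wy":0,"wz":-0.0012,"fingers":-1},{"tx":0.022,"ty":-0.306,"tz":0,"wx":0,"wy":0,"wz":-0.0012,"fingers":-1},{"tx":0.022,"ty":-0.306,"tz":0,"wx":0,"wy":0,"wz":-0.0012,"fingers":-1},{"tx":0.022,"ty":-0.306,"tz":0,"wx":0,"wy":0,"wz":-0.0012,"fingers":-1},{"tx":0.022,"ty":-0.306,"tz":0,"wx":0,"wy":0,"wz":-0.0012,"fingers":-1},{"tx":0.022,"ty":-0.306,"tz":0,"wx":0,"wy":0,"wz":-0.0012,"fingers":-1},{"tx":0.022,"ty":-0.306,"tz":0,"wx":0,"wy":0,"wz":-0.0012,"fingers":-1},{"tx":0.022,"ty":-0.306,"tz":0,"wx":0,"wy":0,"wz":-0.0012,"fingers":-1},{"tx":0.022,"ty":-0.306,"tz":0,"wx":0,"wy":0,"wz":-0.0012,"fingers":-1},{"tx":0.022,"ty":-0.306,"tz":0,"wx":0,"wy":0,"wz":-0.0012,"fingers":-1},{"tx":0.022,"ty":-0.306,"tz":0,"wx":0,"wy":0,"wz":-0.0012,"fingers":-1},{"tx":0.022,"ty":-0.306,"tz":0,"wx":0,"wy":0,"wz":-0.0012,"fingers":-1},{"tx":0,"ty":0,"tz":-0.1,"wx":0,"wy":0,"wz":0,"fingers":-1},{"tx":0,"ty":0,"tz":0,"wx":0,"wy":0,"wz":0,"fingers":-1},{"tx":0,"ty":0,"tz":0,"wx":0,"wy":0,"wz":0,"fingers":-1}]'

```text
time_s: 32.0
tool_pos: [0.4852, -0.3999, 0.0916]
ee_rot: [3.141, 0.011, -0.131]
force: [-0.0, -0.3, -2.2]
grip_width: 0.0174
gripper_force: 30.0
```

play_rows --rows '[{"tx":0,"ty":0,"tz":-0.35,"wx":0,"wy":0,"wz":0,"fingers":-1},{"tx":0,"ty":0,"tz":-0.3,"wx":0,"wy":0,"wz":0,"fingers":-1},{"tx":0,"ty":0,"tz":-0.15,"wx":0,"wy":0,"wz":0,"fingers":-1},{"tx":0,"ty":0,"tz":-0.05,"wx":0,"wy":0,"wz":0,"fingers":-1},{"tx":0,"ty":0,"tz":0,"wx":0,"wy":0,"wz":0,"fingers":-0.3},{"tx":0,"ty":0,"tz":0,"wx":0,"wy":0,"wz":0,"fingers":-0.3},{"tx":0,"ty":0,"tz":0,"wx":0,"wy":0,"wz":0,"fingers":-0.3},{"tx":0,"ty":0,"tz":0.15,"wx":0,"wy":0,"wz":0,"fingers":-0.3},{"tx":0,"ty":0,"tz":0.4,"wx":0,"wy":0,"wz":0,"fingers":-0.3},{"tx":0,"ty":0,"tz":0.4,"wx":0,"wy":0,"wz":0,"fingers":0.2},{"tx":0,"ty":0,"tz":0.4,"wx":0,"wy":0,"wz":0,"fingers":0.2},{"tx":0,"ty":0.2,"tz":0.4,"wx":0,"wy":0,"wz":0,"fingers":0.2},{"tx":0.03,"ty":0.35,"tz":0,"wx":0,"wy":0,"wz":0.002,"fingers":0.2},{"tx":0.03,"ty":0.35,"tz":0,"wx":0,"wy":0,"wz":0.002,"fingers":0.2},{"tx":0.03,"ty":0.35,"tz":0,"wx":0,"wy":0,"wz":0.002,"fingers":0.2},{"tx":0.03,"ty":0.35,"tz":0,"wx":0,"wy":0,"wz":0.002,"fingers":0.2},{"tx":0.03,"ty":0.35,"tz":0,"wx":0,"wy":0,"wz":0.002,"fingers":0.2},{"tx":0.03,"ty":0.35,"tz":0,"wx":0,"wy":0,"wz":0.002,"fingers":0.2},{"tx":0.03,"ty":0.35,"tz":0,"wx":0,"wy":0,"wz":0.002,"fingers":0.2},{"tx":0.03,"ty":0.35,"tz":0,"wx":0,"wy":0,"wz":0.002,"fingers":0.2}]'

```text
time_s: 34.0
tool_pos: [0.5147, -0.0419, 0.1989]
ee_rot: [3.138, 0.006, -0.032]
force: [0.7, -0.4, -0.4]
grip_width: 0.0532
gripper_force: 0.0
```

play_rows --rows '[{"tx":0.1,"ty":0.35,"tz":0,"wx":0,"wy":0,"wz":0,"fingers":0.2},{"tx":0.1,"ty":0.35,"tz":0,"wx":0,"wy":0,"wz":0,"fingers":0.2},{"tx":0.1,"ty":0.35,"tz":0,"wx":0,"wy":0,"wz":0,"fingers":0.2},{"tx":0.1,"ty":0.35,"tz":0,"wx":0,"wy":0,"wz":0,"fingers":0.2},{"tx":0,"ty":0.2,"tz":0,"wx":0,"wy":0,"wz":0,"fingers":0.2},{"tx":0,"ty":0,"tz":0,"wx":0,"wy":0,"wz":0,"fingers":0.2},{"tx":0,"ty":0,"tz":0,"wx":0,"wy":0,"wz":0,"fingers":0.2},{"tx":0,"ty":0,"tz":0,"wx":0,"wy":0,"wz":0,"fingers":0.2}]'

```text
time_s: 34.8
tool_pos: [0.5626, 0.1461, 0.1975]
ee_rot: [3.137, 0.009, -0.035]
force: [0.2, -0.2, 0.5]
grip_width: 0.0524
gripper_force: 0.0
```

```bash
python3 - <<'E'
from w import *
C=cam("wrist"); img,D=r.capture("wrist"); save("g3",img); P=cloud(C,D)
fit(P,.5,.76,.18,.3,.0065,.03,"rasp")
fit(P,.35,.56,-.02,.065,.0065,.03,"templ")
q=P[(P[...,2]>.2)&(P[...,2]<.26)&(P[...,1]>.25)]; print(len(q))
for l in r.landmark_of("wrist","rasp")[:2]: print(l["score"],at_z(C,[l["uv"]],.01)[0].round(3))
img,D=r.capture("top"); P=cloud(cam("top"),D); save("t6",cv2.resize(img[180:360,140:560],(800,343)))
E
```

```text
rasp 3463 c [646.4 232. ] size [ 22.4 178.1] ang 88.1 z [10.2 15.5 17.8]
templ 2317 c [462.7  32.4] size [117.3  46.9] ang 2.7 z [ 9.5 11.  12.3]
0
0.58 [0.644 0.228 0.01 ]
```

View pics/t6.png

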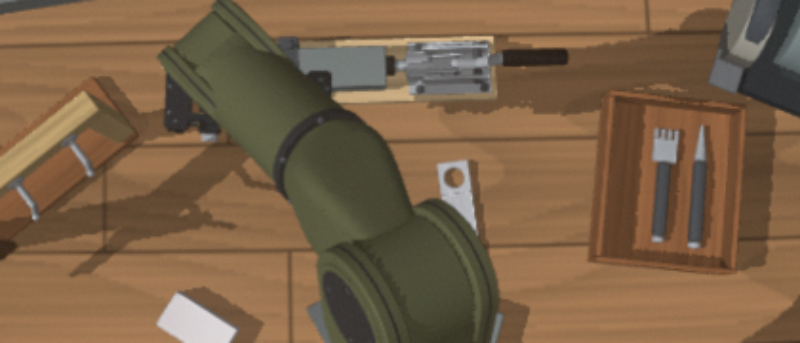

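Top view: claw (662,185) and point chisel (697,188) lie in the tray, lever (535,57) down. Next: rasp at (650,232).

play_rows --rows '[{"tx":0.243,"ty":0.239,"tz":0,"wx":0,"wy":0,"wz":0,"fingers":0.2},{"tx":0.243,"ty":0.239,"tz":0,"wx":0,"wy":0,"wz":0,"fingers":0.2},{"tx":0.243,"ty":0.239,"tz":0,"wx":0,"wy":0,"wz":0,"fingers":0.2},{"tx":0,"ty":0,"tz":-0.35,"wx":0,"wy":0,"wz":0,"fingers":0.2},{"tx":0,"ty":0,"tz":-0.35,"wx":0,"wy":0,"wz":0,"fingers":0.2},{"tx":0,"ty":0,"tz":-0.35,"wx":0,"wy":0,"wz":0,"fingers":0.2},{"tx":0,"ty":0,"tz":-0.35,"wx":0,"wy":0,"wz":0,"fingers":0.2},{"tx":0,"ty":0,"tz":-0.2,"wx":0,"wy":0,"wz":0,"fingers":0.2},{"tx":0,"ty":0,"tz":0,"wx":0,"wy":0,"wz":0,"fingers":0.2},{"tx":0,"ty":0,"tz":0,"wx":0,"wy":0,"wz":0,"fingers":0.2}]'

```text
time_s: 35.95
tool_pos: [0.6504, 0.2341, 0.0053]
ee_rot: [3.139, 0.009, -0.033]
force: [0.7, 0.3, 1.2]
grip_width: 0.053
gripper_force: 0.0
```

play_rows --rows '[{"tx":0,"ty":-0.01,"tz":-0.12,"wx":0,"wy":0,"wz":0,"fingers":0.2},{"tx":0,"ty":0,"tz":-0.11,"wx":0,"wy":0,"wz":0,"fingers":0.2},{"tx":0,"ty":0,"tz":0,"wx":0,"wy":0,"wz":0,"fingers":0.2},{"tx":0,"ty":0,"tz":0,"wx":0,"wy":0,"wz":0,"fingers":-1},{"tx":0,"ty":0,"tz":0,"wx":0,"wy":0,"wz":0,"fingers":-1},{"tx":0,"ty":0,"tz":0,"wx":0,"wy":0,"wz":0,"fingers":-1},{"tx":0,"ty":0,"tz":0,"wx":0,"wy":0,"wz":0,"fingers":-1},{"tx":0,"ty":0,"tz":0,"wx":0,"wy":0,"wz":0,"fingers":-1},{"tx":0,"ty":0,"tz":0,"wx":0,"wy":0,"wz":0,"fingers":-1},{"tx":0,"ty":0,"tz":0.2,"wx":0,"wy":0,"wz":0,"fingers":-1},{"tx":0,"ty":0,"tz":0.4,"wx":0,"wy":0,"wz":0,"fingers":-1},{"tx":0,"ty":0,"tz":0.4,"wx":0,"wy":0,"wz":0,"fingers":-1},{"tx":0,"ty":0,"tz":0.4,"wx":0,"wy":0,"wz":0,"fingers":-1},{"tx":0,"ty":0,"tz":0,"wx":0,"wy":0,"wz":0,"fingers":-1}]'

```text
time_s: 37.35
tool_pos: [0.6541, 0.2363, 0.153]
ee_rot: [-3.137, -0.003, -0.033]
force: [0.7, 0.6, -0.9]
grip_width: 0.0176
gripper_force: 30.0
```

play_rows --rows '[{"tx":-0.089,"ty":-0.327,"tz":0,"wx":0,"wy":0,"wz":-0.001,"fingers":-1},{"tx":-0.089,"ty":-0.327,"tz":0,"wx":0,"wy":0,"wz":-0.001,"fingers":-1},{"tx":-0.089,"ty":-0.327,"tz":0,"wx":0,"wy":0,"wz":-0.001,"fingers":-1},{"tx":-0.089,"ty":-0.327,"tz":0,"wx":0,"wy":0,"wz":-0.001,"fingers":-1},{"tx":-0.089,"ty":-0.327,"tz":0,"wx":0,"wy":0,"wz":-0.001,"fingers":-1},{"tx":-0.089,"ty":-0.327,"tz":0,"wx":0,"wy":0,"wz":-0.001,"fingers":-1},{"tx":-0.089,"ty":-0.327,"tz":0,"wx":0,"wy":0,"wz":-0.001,"fingers":-1},{"tx":-0.089,"ty":-0.327,"tz":0,"wx":0,"wy":0,"wz":-0.001,"fingers":-1},{"tx":-0.089,"ty":-0.327,"tz":0,"wx":0,"wy":0,"wz":-0.001,"fingers":-1},{"tx":-0.089,"ty":-0.327,"tz":0,"wx":0,"wy":0,"wz":-0.001,"fingers":-1},{"tx":-0.089,"ty":-0.327,"tz":0,"wx":0,"wy":0,"wz":-0.001,"fingers":-1},{"tx":-0.089,"ty":-0.327,"tz":0,"wx":0,"wy":0,"wz":-0.001,"fingers":-1},{"tx":-0.089,"ty":-0.327,"tz":0,"wx":0,"wy":0,"wz":-0.001,"fingers":-1},{"tx":-0.089,"ty":-0.327,"tz":0,"wx":0,"wy":0,"wz":-0.001,"fingers":-1},{"tx":-0.089,"ty":-0.327,"tz":0,"wx":0,"wy":0,"wz":-0.001,"fingers":-1},{"tx":0,"ty":0,"tz":0,"wx":0,"wy":0,"wz":0,"fingers":-1},{"tx":0,"ty":0,"tz":0,"wx":0,"wy":0,"wz":0,"fingers":-1}]'

```text
time_s: 39.05
tool_pos: [0.4885, -0.3561, 0.1442]
ee_rot: [3.139, 0.011, -0.129]
force: [0.4, 0.5, -1.4]
grip_width: 0.0176
gripper_force: 30.0
```

play_rows --rows '[{"tx":0.04,"ty":0.03,"tz":-0.35,"wx":0,"wy":0,"wz":0,"fingers":-1},{"tx":0,"ty":0,"tz":-0.35,"wx":0,"wy":0,"wz":0,"fingers":-1},{"tx":0,"ty":0,"tz":-0.35,"wx":0,"wy":0,"wz":0,"fingers":-1},{"tx":0,"ty":0,"tz":-0.2,"wx":0,"wy":0,"wz":0,"fingers":-1},{"tx":0,"ty":0,"tz":-0.04,"wx":0,"wy":0,"wz":0,"fingers":-1},{"tx":0,"ty":0,"tz":0,"wx":0,"wy":0,"wz":0,"fingers":-0.3},{"tx":0,"ty":0,"tz":0,"wx":0,"wy":0,"wz":0,"fingers":-0.3},{"tx":0,"ty":0,"tz":0,"wx":0,"wy":0,"wz":0,"fingers":-0.3},{"tx":0,"ty":0,"tz":0.15,"wx":0,"wy":0,"wz":0,"fingers":-0.3},{"tx":0,"ty":0,"tz":0.4,"wx":0,"wy":0,"wz":0,"fingers":-0.3},{"tx":0,"ty":0,"tz":0.4,"wx":0,"wy":0,"wz":0,"fingers":0.8},{"tx":0,"ty":0,"tz":0.4,"wx":0,"wy":0,"wz":0,"fingers":0.8},{"tx":0,"ty":0.3,"tz":0.4,"wx":0,"wy":0,"wz":0,"fingers":0.8},{"tx":-0.08,"ty":0.35,"tz":0.2,"wx":0,"wy":0,"wz":0.01,"fingers":0.8},{"tx":-0.08,"ty":0.35,"tz":0,"wx":0,"wy":0,"wz":0.01,"fingers":0.8},{"tx":-0.08,"ty":0.35,"tz":0,"wx":0,"wy":0,"wz":0.01,"fingers":0.8},{"tx":-0.08,"ty":0.3,"tz":0,"wx":0,"wy":0,"wz":0.01,"fingers":0.8},{"tx":0,"ty":0,"tz":0,"wx":0,"wy":0,"wz":0,"fingers":0.8},{"tx":0,"ty":0,"tz":0,"wx":0,"wy":0,"wz":0,"fingers":0.8},{"tx":0,"ty":0,"tz":0,"wx":0,"wy":0,"wz":0,"fingers":0.8}]'

```text
time_s: 41.05
tool_pos: [0.4566, -0.1612, 0.2171]
ee_rot: [3.137, 0.008, 0.122]
force: [-0.3, 0.7, -0.2]
grip_width: 0.0792
gripper_force: 0.0
```

```bash
python3 - <<'E'
from w import *
C=cam("wrist"); img,D=r.capture("wrist"); save("g4",img); P=cloud(C,D)
fit(P,.33,.56,-.15,-.075,.0065,.03,"straight"); fit(P,.35,.56,-.02,.065,.0065,.03,"templ")
img,D=r.capture("top"); Ct=cam("top"); P=cloud(Ct,D); save("t7",cv2.resize(img[180:320,120:540],(798,266)))
for y in (-.46,-.40,-.35): fit(P,.36,.61,y-.025,y+.025,.016,.05,"tray y%.2f"%y)
# rack: hooks from initial top + side clouds
for cm in ("top","side"):
    if cm=="side": img,D=r.capture("side"); save("s9",img)
    P=cloud(cam(cm),D); fit(P,.35,.7,.25,.65,.228,.26,cm+" rail")
    th=np.radians(37); ex=np.array([np.cos(th),np.sin(th)]); ey=np.array([-np.sin(th),np.cos(th)])
    q=P[(P[...,2]>.19)&(P[...,2]<.26)&(P[...,1]>.2)&(P[...,1]<.65)&(P[...,0]>.3)&(P[...,0]<.7)]
    a=(q[:,:2]-np.array([.4737,.439]))@np.c_[ex,ey]
    for lo in (-.11,-.03,.06):
        s=(a[:,1]>lo)&(a[:,1]<lo+.055)&(a[:,0]<-.035)
        print(cm,lo,s.sum())
        for xx in (-.04,-.05,-.06,-.07,-.08,-.09,-.1,-.11):
            t=s&(abs(a[:,0]-xx)<.005)
            if t.sum()>1: print("   ",xx,t.sum(),np.round(np.median(a[t,1])*1000),np.round(np.percentile(q[t,2],[10,50,90])*1000))
E
```

```text
straight 4688 c [ 435.4 -115.2] size [175.6  42.4] ang 6.6 z [ 9.7 11.  12.3]
templ 4843 c [438.   31.6] size [167.1  48.6] ang 2.4 z [ 9.4 10.9 12.2]
tray y-0.46 256 c [ 482.5 -452.3] size [20.1 97.8] ang 85.2 z [19.  25.7 31.3]
tray y-0.40 295 c [ 474.6 -398.9] size [ 26.4 115.9] ang 78.9 z [18.5 25.4 30.8]
tray y-0.35 110 c [ 546.2 -354.6] size [17.3 43.7] ang 87.1 z [21.6 25.2 32.2]
top rail 1666 c [497.6 455.9] size [ 34.8 279.9] ang 37.6 z [233.6 239.4 244.2]
top -0.11 18
    -0.04 16 -87.0 [239. 244. 249.]
    -0.05 2 -86.0 [242. 245. 248.]
top -0.03 19
    -0.04 16 -2.0 [236. 241. 247.]
    -0.05 3 -2.0 [241. 243. 248.]
top 0.06 20
    -0.04 15 82.0 [235. 242. 247.]
    -0.05 5 83.0 [242. 246. 246.]
side rail 4093 c [499.2 458. ] size [ 33.  280.1] ang 37.9 z [231.8 239.5 241.2]
side -0.11 32
    -0.04 32 -84.0 [238. 244. 247.]
side -0.03 47
    -0.04 47 1.0 [238. 243. 246.]
side 0.06 68
    -0.04 68 85.0 [237. 243. 246.]
```

Tray contents look right: three strips at z≈25. The rack fits at origin (0.4985, 0.457), yaw 37.7°, which gives hook1 (0.507, 0.356) and hook2 (0.455, 0.423). Now grasp the template.

play_rows --rows '[{"tx":-0.029,"ty":0.321,"tz":0,"wx":0,"wy":0,"wz":-0.0026,"fingers":0.7},{"tx":-0.029,"ty":0.321,"tz":0,"wx":0,"wy":0,"wz":-0.0026,"fingers":0.7},{"tx":-0.029,"ty":0.321,"tz":0,"wx":0,"wy":0,"wz":-0.0026,"fingers":0.7},{"tx":-0.029,"ty":0.321,"tz":0,"wx":0,"wy":0,"wz":-0.0026,"fingers":0.7},{"tx":-0.029,"ty":0.321,"tz":0,"wx":0,"wy":0,"wz":-0.0026,"fingers":0.7},{"tx":0,"ty":0,"tz":-0.35,"wx":0,"wy":0,"wz":0,"fingers":0.7},{"tx":0,"ty":0,"tz":-0.35,"wx":0,"wy":0,"wz":0,"fingers":0.7},{"tx":0,"ty":0,"tz":-0.35,"wx":0,"wy":0,"wz":0,"fingers":0.7},{"tx":0,"ty":0,"tz":-0.35,"wx":0,"wy":0,"wz":0,"fingers":0.7},{"tx":0,"ty":0,"tz":-0.35,"wx":0,"wy":0,"wz":0,"fingers":0.7},{"tx":0,"ty":0,"tz":0,"wx":0,"wy":0,"wz":0,"fingers":0.7},{"tx":0,"ty":0,"tz":0,"wx":0,"wy":0,"wz":0,"fingers":0.7},{"tx":0,"ty":0,"tz":0,"wx":0,"wy":0,"wz":0,"fingers":0.7}]'

```text
time_s: 42.5
tool_pos: [0.4402, 0.0342, 0.0082]
ee_rot: [-3.141, 0.005, 0.042]
force: [-0.6, -0.4, 0.3]
grip_width: 0.075
gripper_force: 0.0
```

play_rows --rows '[{"tx":-0.008,"ty":-0.02,"tz":-0.14,"wx":0,"wy":0,"wz":0,"fingers":0.7},{"tx":0,"ty":0,"tz":-0.13,"wx":0,"wy":0,"wz":0,"fingers":0.7},{"tx":0,"ty":0,"tz":0,"wx":0,"wy":0,"wz":0,"fingers":0.7},{"tx":0,"ty":0,"tz":0,"wx":0,"wy":0,"wz":0,"fingers":-1},{"tx":0,"ty":0,"tz":0,"wx":0,"wy":0,"wz":0,"fingers":-1},{"tx":0,"ty":0,"tz":0,"wx":0,"wy":0,"wz":0,"fingers":-1},{"tx":0,"ty":0,"tz":0,"wx":0,"wy":0,"wz":0,"fingers":-1},{"tx":0,"ty":0,"tz":0,"wx":0,"wy":0,"wz":0,"fingers":-1},{"tx":0,"ty":0,"tz":0,"wx":0,"wy":0,"wz":0,"fingers":-1}]'

```text
time_s: 43.4
tool_pos: [0.4455, 0.031, -0.0193]
ee_rot: [3.138, 0.024, 0.043]
force: [-0.2, 0.2, 5.0]
grip_width: 0.0444
gripper_force: 30.0
```

```bash
cat > hang.py <<'E'
# hang.py hook L alpha s drop [off_x off_y off_z (eye in tool frame)]
from h import *
import sys
th=np.radians(37.7); ex=np.array([np.cos(th),np.sin(th),0]); ey=np.array([-np.sin(th),np.cos(th),0]); ez=np.array([0,0,1.])
O=np.array([.4985,.457,0])
def hook(k): return O-.055*ex+(-.085 if k==1 else 0)*ey+.215*ez
def target(k,eye_t,al,s,drop):
    a=np.radians(al); d=np.sin(a)*ex-np.cos(a)*ez; e=np.cos(a)*ex+np.sin(a)*ez
    Rt=np.c_[e,np.cross(d,e),d]
    w=np.array([-17,28.])/np.hypot(17,28)
    E=hook(k)+s*(w[0]*ex+w[1]*ez)-drop*ez
    return Rt,E-Rt@eye_t
if __name__=="__main__":
    a=[float(x) for x in sys.argv[1:]]
    eye=np.array(a[5:8]) if len(a)>5 else np.array([a[1],0,-.031])
    Rt,p=target(int(a[0]),eye,a[2],a[3],a[4])
    st=r.read_state(); R0=R.from_euler('xyz',st["ee_rot"]); rv=(R.from_matrix(Rt)*R0.inv()).as_rotvec()
    dp=p-st["tool_pos"]
    print("TCP",p.round(4),"dpos share",(dp/.12).round(3),"rot share",(rv/2/np.pi).round(4),"deg",np.degrees(np.linalg.norm(rv)).round(1),"q",st["qpos"].round(2))
E
python3 hang.py 2 .058 40 80 0; python3 - <<'E'
from hang import *
# scratch
E
sed -i 's/s\*(w/s\/1000*(w/; s/-drop\*ez/-drop\/1000*ez/' hang.py; for a in 0 40 60; do python3 hang.py 2 .058 $a 80 0; done
```

```text
TCP [-32.4146 -24.9812  68.537 ] dpos share [-273.834 -208.434  571.302] rot share [ 0.0406 -0.1095  0.0936] deg 53.9 q [-0.15  0.93 -0.04  2.21  0.95  0.04 -2.65]
TCP [0.3762 0.3625 0.2524] dpos share [-0.577  2.763  2.264] rot share [ 0.0018 -0.0035  0.0978] deg 35.2 q [-0.15  0.93 -0.04  2.21  0.95  0.04 -2.65]
TCP [0.4027 0.383  0.2224] dpos share [-0.356  2.934  2.014] rot share [ 0.0406 -0.1095  0.0936] deg 53.9 q [-0.15  0.93 -0.04  2.21  0.95  0.04 -2.65]
TCP [0.4204 0.3967 0.2177] dpos share [-0.209  3.047  1.975] rot share [ 0.0599 -0.1623  0.0884] deg 69.9 q [-0.15  0.93 -0.04  2.21  0.95  0.04 -2.65]
```

The grasp has the wrist at its limits (q6=0.04, q7=−2.65). Tilting the tool outward to hang needs the other wrist branch (q5≈π), with the tool yaw turned by 180°. I'll release, lift a little, and turn.

play_rows --rows '[{"tx":0,"ty":0,"tz":0,"wx":0,"wy":0,"wz":0,"fingers":0.7},{"tx":0,"ty":0,"tz":0,"wx":0,"wy":0,"wz":0,"fingers":0.7},{"tx":0,"ty":0,"tz":0,"wx":0,"wy":0,"wz":0,"fingers":0.7},{"tx":0,"ty":0,"tz":0.2,"wx":0,"wy":0,"wz":0,"fingers":0.7},{"tx":0,"ty":0,"tz":0.2,"wx":0,"wy":0,"wz":0,"fingers":0.7},{"tx":0,"ty":0,"tz":0,"wx":0,"wy":0,"wz":0.0225,"fingers":0.7},{"tx":0,"ty":0,"tz":0,"wx":0,"wy":0,"wz":0.0225,"fingers":0.7},{"tx":0,"ty":0,"tz":0,"wx":0,"wy":0,"wz":0.0225,"fingers":0.7},{"tx":0,"ty":0,"tz":0,"wx":0,"wy":0,"wz":0.0225,"fingers":0.7},{"tx":0,"ty":0,"tz":0,"wx":0,"wy":0,"wz":0.0225,"fingers":0.7},{"tx":0,"ty":0,"tz":0,"wx":0,"wy":0,"wz":0.0225,"fingers":0.7},{"tx":0,"ty":0,"tz":0,"wx":0,"wy":0,"wz":0.0225,"fingers":0.7},{"tx":0,"ty":0,"tz":0,"wx":0,"wy":0,"wz":0.0225,"fingers":0.7},{"tx":0,"ty":0,"tz":0,"wx":0,"wy":0,"wz":0.0225,"fingers":0.7},{"tx":0,"ty":0,"tz":0,"wx":0,"wy":0,"wz":0.0225,"fingers":0.7},{"tx":0,"ty":0,"tz":0,"wx":0,"wy":0,"wz":0.0225,"fingers":0.7}]'

```text
time_s: 45.0
tool_pos: [0.4454, 0.0306, 0.0283]
ee_rot: [3.139, 0.025, 1.604]
force: [-0.6, 0.3, -0.4]
grip_width: 0.0748
gripper_force: 0.0
```

```bash
python3 -c "
from cell import r; s=r.read_state(); print(s['qpos'].round(3),s['tool_pos'].round(4),s['ee_rot'].round(3))"
```

```text
[ 0.143  0.875 -0.549  2.214  1.293  0.455 -1.462] [0.4454 0.0306 0.0283] [3.139 0.025 1.604]
```

play_rows --rows '[{"tx":0,"ty":0,"tz":0,"wx":0,"wy":0,"wz":0.0225,"fingers":0.7},{"tx":0,"ty":0,"tz":0,"wx":0,"wy":0,"wz":0.0225,"fingers":0.7},{"tx":0,"ty":0,"tz":0,"wx":0,"wy":0,"wz":0.0225,"fingers":0.7},{"tx":0,"ty":0,"tz":0,"wx":0,"wy":0,"wz":0.0225,"fingers":0.7},{"tx":0,"ty":0,"tz":0,"wx":0,"wy":0,"wz":0.0225,"fingers":0.7},{"tx":0,"ty":0,"tz":0,"wx":0,"wy":0,"wz":0.0225,"fingers":0.7},{"tx":0,"ty":0,"tz":0,"wx":0,"wy":0,"wz":0.0225,"fingers":0.7},{"tx":0,"ty":0,"tz":0,"wx":0,"wy":0,"wz":0.0225,"fingers":0.7},{"tx":0,"ty":0,"tz":0,"wx":0,"wy":0,"wz":0.0225,"fingers":0.7},{"tx":0,"ty":0,"tz":0,"wx":0,"wy":0,"wz":0.0225,"fingers":0.7},{"tx":0,"ty":0,"tz":0,"wx":0,"wy":0,"wz":0.0225,"fingers":0.7}]'

```text
time_s: 46.1
tool_pos: [0.4453, 0.0306, 0.0283]
ee_rot: [3.139, 0.024, -3.124]
force: [-0.5, 0.1, 0.0]
grip_width: 0.0751
gripper_force: 0.0
```

```bash
python3 -c "
from cell import r; s=r.read_state(); print(s['qpos'].round(3),s['tool_pos'].round(4),s['ee_rot'].round(3))"
```

```text
[ 0.239  0.907 -0.683  2.233  1.4    0.531  0.003] [0.4453 0.0306 0.0283] [ 3.139  0.024 -3.124]
```

```bash
cat > kin.py <<'E'
import numpy as np, itertools
from scipy.optimize import least_squares
from scipy.spatial.transform import Rotation as R
D=[([1.229,.689,-.195,1.565,.157,.902,-.215],[.2294,-.5814,.2091],[3.1414,0,.3758]),
([.143,.875,-.549,2.214,1.293,.455,-1.462],[.4454,.0306,.0283],[3.139,.025,1.604]),
([.239,.907,-.683,2.233,1.4,.531,.003],[.4453,.0306,.0283],[3.139,.024,-3.124])]
def fk(q,L,s=(-1,-1,-1,-1)):
    a,b,c,h,psi=L
    z=lambda t:R.from_euler('z',t); y=lambda t:R.from_euler('y',t)
    A=z(s[0]*q[0])*y(q[1]); p=np.array([0,0,h])+A.apply([0,0,a])
    A=A*z(s[1]*q[2])*y(q[3]); p=p+A.apply([0,0,b])
    A=A*z(s[2]*q[4])*y(q[5]); p=p+A.apply([0,0,c])
    return p,A*z(s[3]*q[6]+psi)
if __name__=="__main__":
    for s in itertools.product((-1,),(-1,1),(-1,1),(-1,1)):
        def f(L):
            o=[]
            for q,p,e in D:
                P,A=fk(q,L,s); o+=list(P-p)+list(.3*(R.from_euler('xyz',e).inv()*A).as_rotvec())
            return np.array(o)
        for ps in (0,1.57,3.14,-1.57):
            g=least_squares(f,[.5,.35,.3,.3,ps])
            if g.cost<1e-3: print(s,g.x.round(4),g.cost,np.abs(g.fun).max().round(4))
E
python3 kin.py
cat > kin2.py <<'E'
from kin import *
D.append(([-.15,.93,-.04,2.21,.95,.04,-2.65],[.4455,.031,-.0193],[3.138,.024,.043]))
def fk2(q,L,s):
    a,b,c,h,psi,o1,o2,o3,t5=L
    z=lambda t:R.from_euler('z',t); y=lambda t:R.from_euler('y',t)
    A=z(s[0]*q[0]); p=np.array([0,0,h])+A.apply([o1,0,0]); A=A*y(s[4]*q[1])
    A=A*z(s[1]*q[2]); p=p+A.apply([o2,0,a]); A=A*y(s[5]*q[3]); p=p+A.apply([o3,0,b])
    A=A*z(s[2]*q[4]+t5)*y(s[6]*q[5]); p=p+A.apply([0,0,c])
    return p,A*z(s[3]*q[6]+psi)
if __name__=="__main__":
    res=[]
    for s in itertools.product((-1,1),(-1,1),(-1,1),(-1,1),(1,),(1,-1),(1,-1)):
        def f(L):
            o=[]
            for q,p,e in D:
                P,A=fk2(q,L,s); o+=list(P-p)+list(.3*(R.from_euler('xyz',e).inv()*A).as_rotvec())
            return np.array(o)
        for ps in (0,1.57,3.14,-1.57):
            g=least_squares(f,[.5,.35,.3,.3,ps,0,0,0,0],max_nfev=60); res.append((g.cost,s,g.x.round(3)))
    res.sort(key=lambda t:t[0])
    for t in res[:4]: print(t)
E
time python3 kin2.py; python3 -c "
from cell import r
print([k for k in dir(r) if not k.startswith('_')])"
```

```text
(np.float64(0.0011555604108889521), (-1, -1, -1, -1, 1, 1, -1), array([ 0.248,  0.353,  0.451,  0.536, -1.546,  0.239, -0.135, -0.089,
        3.113]))
(np.float64(0.0011555604110921238), (-1, -1, -1, -1, 1, 1, -1), array([ 0.248,  0.353,  0.451,  0.536, -1.546,  0.239, -0.135, -0.089,
        3.113]))
(np.float64(0.0011555604111293835), (-1, -1, -1, -1, 1, 1, 1), array([ 0.248,  0.353,  0.451,  0.536,  1.595,  0.239, -0.135, -0.089,
       -0.029]))
(np.float64(0.001155560411382515), (-1, -1, -1, -1, 1, 1, -1), array([ 0.248,  0.353,  0.451,  0.536,  4.737,  0.239, -0.135, -0.089,
       -3.17 ]))
['MotionError', 'camera_info', 'capture', 'find_in', 'job_done', 'landmark_of', 'pinch_z', 'read_state']
real	0m46.922s
user	0m47.489s
sys	0m0.060s
```

```bash
sed -i 's/Rt=np.c_\[e,np.cross(d,e),d\]/Rt=np.c_[-e,np.cross(d,-e),d]/; s/np.array(\[a\[1\],0,-.031\])/np.array([-a[1],0,-.031])/' hang.py; python3 hang.py 2 .058 45 110 0; python3 hang.py 2 .058 60 110 0
```

```text
TCP [0.3947 0.3768 0.2461] dpos share [-0.421  2.885  1.815] rot share [ 0.0404 -0.1164  0.0967] deg 56.4 q [ 0.24  0.91 -0.68  2.23  1.4   0.53  0.  ]
TCP [0.4081 0.3871 0.2433] dpos share [-0.31   2.972  1.792] rot share [ 0.0544 -0.1562  0.0926] deg 68.3 q [ 0.24  0.91 -0.68  2.23  1.4   0.53  0.  ]
```

play_rows --rows '[{"tx":0,"ty":0,"tz":0.36,"wx":0,"wy":0,"wz":0,"fingers":0.7},{"tx":0,"ty":0,"tz":0.36,"wx":0,"wy":0,"wz":0,"fingers":0.7},{"tx":0,"ty":0,"tz":0.36,"wx":0,"wy":0,"wz":0,"fingers":0.7},{"tx":0,"ty":0,"tz":0.36,"wx":0,"wy":0,"wz":0,"fingers":0.7},{"tx":0,"ty":0,"tz":0.36,"wx":0,"wy":0,"wz":0,"fingers":0.7},{"tx":-0.042,"ty":0.285,"tz":0,"wx":0.004,"wy":-0.0116,"wz":0.0097,"fingers":0.7},{"tx":-0.042,"ty":0.285,"tz":0,"wx":0.004,"wy":-0.0116,"wz":0.0097,"fingers":0.7},{"tx":-0.042,"ty":0.285,"tz":0,"wx":0.004,"wy":-0.0116,"wz":0.0097,"fingers":0.7},{"tx":-0.042,"ty":0.285,"tz":0,"wx":0.004,"wy":-0.0116,"wz":0.0097,"fingers":0.7},{"tx":-0.042,"ty":0.285,"tz":0,"wx":0.004,"wy":-0.0116,"wz":0.0097,"fingers":0.7},{"tx":-0.042,"ty":0.285,"tz":0,"wx":0.004,"wy":-0.0116,"wz":0.0097,"fingers":0.7},{"tx":-0.042,"ty":0.285,"tz":0,"wx":0.004,"wy":-0.0116,"wz":0.0097,"fingers":0.7},{"tx":-0.042,"ty":0.285,"tz":0,"wx":0.004,"wy":-0.0116,"wz":0.0097,"fingers":0.7},{"tx":-0.042,"ty":0.285,"tz":0,"wx":0.004,"wy":-0.0116,"wz":0.0097,"fingers":0.7},{"tx":-0.042,"ty":0.285,"tz":0,"wx":0.004,"wy":-0.0116,"wz":0.0097,"fingers":0.7},{"tx":0,"ty":0,"tz":0,"wx":0,"wy":0,"wz":0,"fingers":0.7},{"tx":0,"ty":0,"tz":0,"wx":0,"wy":0,"wz":0,"fingers":0.7},{"tx":0,"ty":0,"tz":0,"wx":0,"wy":0,"wz":0,"fingers":0.7}]'

```text
time_s: 47.9
tool_pos: [0.4046, 0.3332, 0.243]
ee_rot: [3.13, 0.711, -2.569]
force: [0.9, -0.2, -0.0]
grip_width: 0.0747
gripper_force: 0.0
```

```bash
python3 hang.py 2 .058 45 110 0; python3 hang.py 2 .058 65 10 0; python3 -c "
from cell import r; s=r.read_state(); print(s['qpos'].round(3),s['tool_pos'].round(4),s['ee_rot'].round(3))"
```

```text
TCP [0.3947 0.3768 0.2461] dpos share [-0.082  0.363  0.026] rot share [ 0.0057 -0.0105  0.0123] deg 6.2 q [-0.3   0.57 -0.99  2.53  2.08  0.89 -0.87]
TCP [0.4537 0.4224 0.1579] dpos share [ 0.41   0.743 -0.71 ] rot share [ 0.038  -0.0557  0.0119] deg 24.6 q [-0.3   0.57 -0.99  2.53  2.08  0.89 -0.87]
[-0.301  0.571 -0.988  2.53   2.078  0.888 -0.868] [0.4046 0.3332 0.243 ] [ 3.13   0.711 -2.569]
```

play_rows --rows '[{"tx":-0.04,"ty":0.18,"tz":0.013,"wx":0.003,"wy":-0.005,"wz":0.006,"fingers":0.7},{"tx":-0.04,"ty":0.18,"tz":0.013,"wx":0.003,"wy":-0.005,"wz":0.006,"fingers":0.7},{"tx":0,"ty":0,"tz":0,"wx":0,"wy":0,"wz":0,"fingers":0.7},{"tx":0,"ty":0,"tz":0,"wx":0,"wy":0,"wz":0,"fingers":0.7}]'

```text
time_s: 48.3
tool_pos: [0.3951, 0.3763, 0.2462]
ee_rot: [3.137, 0.784, -2.489]
force: [0.5, 0.3, -0.2]
grip_width: 0.075
gripper_force: 0.0
```

```bash
python3 hang.py 2 .058 45 110 0; python3 hang.py 2 .058 60 10 0; python3 - <<'E'
from w import *
from hang import hook,ex,ey
C=cam("wrist"); img,D=r.capture("wrist"); save("g5",img); P=cloud(C,D)
print("hook proj",[proj(C,[hook(k),hook(k)-.017*ex+np.array([0,0,.028])]).round().tolist() for k in (1,2)])
q=P[(P[...,2]>.2)&(P[...,2]<.26)&(P[...,1]>.3)&(P[...,0]<.6)&(P[...,0]>.35)]
a=(q-np.array([.4985,.457,0]))@np.c_[ex,ey,[0,0,1]]
for y in (-.085,0,.085):
    s=a[(abs(a[:,1]-y)<.02)&(a[:,0]<-.025)]
    for x in (-.03,-.04,-.05,-.06,-.07):
        t=s[abs(s[:,0]-x)<.004]
        if len(t)>3: print(y,x,len(t),(np.median(t,0)*1000).round(1))
E
```

```text
TCP [0.3947 0.3768 0.2461] dpos share [-0.003  0.004 -0.   ] rot share [-0.0002 -0.0005  0.0003] deg 0.2 q [-0.39  0.63 -1.01  2.54  2.14  1.02 -0.91]
TCP [0.4492 0.4189 0.1578] dpos share [ 0.451  0.355 -0.736] rot share [ 0.0252 -0.0335  0.0002] deg 15.1 q [-0.39  0.63 -1.01  2.54  2.14  1.02 -0.91]
hook proj [[[219.0, 276.0], [208.0, 304.0]], [[322.0, 276.0], [323.0, 304.0]]]
-0.085 -0.03 8 [-31.6 -80.4 215.2]
-0.085 -0.04 27 [-41.4 -81.1 217.5]
-0.085 -0.05 30 [-49.3 -80.9 216.7]
-0.085 -0.06 123 [-60.7 -82.6 217.7]
-0.085 -0.07 88 [-69.2 -84.2 230.4]
0 -0.06 104 [-60.8   0.5 216.7]
0 -0.07 179 [-70.7   1.  233.4]
0.085 -0.03 8 [-30.7  81.4 215.9]
0.085 -0.04 35 [-39.9  83.  218.4]
0.085 -0.05 89 [-50.8  74.7 216.9]
0.085 -0.06 792 [-59.   84.5 209.5]
0.085 -0.07 131 [-69.5  84.9 230.9]
```

View pics/g5.png

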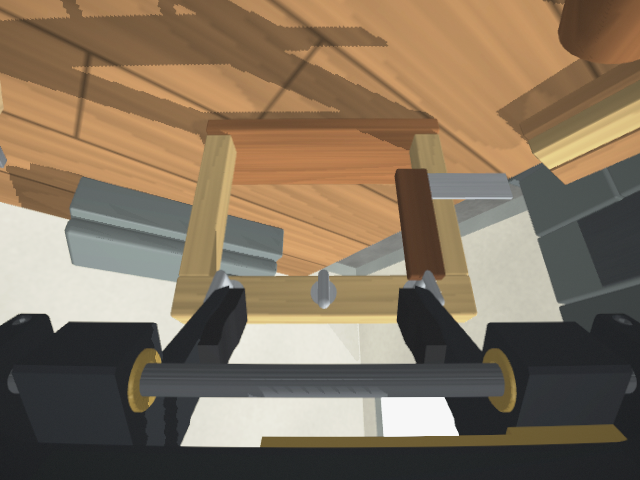

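The hook model matches the wrist depth within a few mm (hook2 at (323,290), hook1 at (222,290)). The tilted pose is reachable, so I'll go back for the template.

```bash
cat > goto.py <<'E'
# goto.py x y z yawdeg : tool-down move needed
from h import *
import sys
x,y,z,yw=map(float,sys.argv[1:5]); s=r.read_state()
rv=(R.from_euler('xyz',[np.pi,0,np.radians(yw)])*R.from_euler('xyz',s["ee_rot"]).inv()).as_rotvec()
print("dpos",((np.array([x,y,z])-s["tool_pos"])/.12).round(3),"rot",(rv/2/np.pi).round(4),np.degrees(np.linalg.norm(rv)).round(1),"q",s["qpos"].round(2))
E
python3 goto.py .4395 .0315 .06 182.4
```

```text
dpos [ 0.369 -2.872 -1.552] rot [-0.0437  0.1189 -0.0924] 56.5 q [-0.39  0.63 -1.01  2.54  2.14  1.02 -0.91]
```

play_rows --rows '[{"tx":0.037,"ty":-0.287,"tz":0,"wx":-0.0044,"wy":0.0119,"wz":-0.0092,"fingers":0.7},{"tx":0.037,"ty":-0.287,"tz":0,"wx":-0.0044,"wy":0.0119,"wz":-0.0092,"fingers":0.7},{"tx":0.037,"ty":-0.287,"tz":0,"wx":-0.0044,"wy":0.0119,"wz":-0.0092,"fingers":0.7},{"tx":0.037,"ty":-0.287,"tz":0,"wx":-0.0044,"wy":0.0119,"wz":-0.0092,"fingers":0.7},{"tx":0.037,"ty":-0.287,"tz":0,"wx":-0.0044,"wy":0.0119,"wz":-0.0092,"fingers":0.7},{"tx":0.037,"ty":-0.287,"tz":0,"wx":-0.0044,"wy":0.0119,"wz":-0.0092,"fingers":0.7},{"tx":0.037,"ty":-0.287,"tz":0,"wx":-0.0044,"wy":0.0119,"wz":-0.0092,"fingers":0.7},{"tx":0.037,"ty":-0.287,"tz":0,"wx":-0.0044,"wy":0.0119,"wz":-0.0092,"fingers":0.7},{"tx":0.037,"ty":-0.287,"tz":0,"wx":-0.0044,"wy":0.0119,"wz":-0.0092,"fingers":0.7},{"tx":0.037,"ty":-0.287,"tz":0,"wx":-0.0044,"wy":0.0119,"wz":-0.0092,"fingers":0.7},{"tx":0,"ty":0,"tz":-0.3,"wx":0,"wy":0,"wz":0,"fingers":0.7},{"tx":0,"ty":0,"tz":-0.3,"wx":0,"wy":0,"wz":0,"fingers":0.7},{"tx":0,"ty":0,"tz":-0.3,"wx":0,"wy":0,"wz":0,"fingers":0.7},{"tx":0,"ty":0,"tz":-0.3,"wx":0,"wy":0,"wz":0,"fingers":0.7},{"tx":0,"ty":0,"tz":-0.3,"wx":0,"wy":0,"wz":0,"fingers":0.7},{"tx":0,"ty":0,"tz":0,"wx":0,"wy":0,"wz":0,"fingers":0.7},{"tx":0,"ty":0,"tz":0,"wx":0,"wy":0,"wz":0,"fingers":0.7}]'

```text
time_s: 50.05
tool_pos: [0.4386, 0.0757, 0.0847]
ee_rot: [-3.141, 0.12, -3.009]
force: [0.2, -0.6, 0.2]
grip_width: 0.0748
gripper_force: 0.0
```

```bash
python3 goto.py .4395 .0315 .03 182.4; python3 - <<'E'
from w import *
C=cam("wrist"); img,D=r.capture("wrist"); P=cloud(C,D); save("g6",img)
fit(P,.3,.58,-.03,.075,.0065,.03,"templ")
img,D=r.capture("top"); P=cloud(cam("top"),D); fit(P,.3,.58,-.03,.075,.0065,.03,"templ")
E
```

```text
dpos [ 0.008 -0.368 -0.456] rot [-0.0016  0.019  -0.0145] 8.6 q [-0.06  0.71 -0.37  2.32  1.47  0.26 -0.07]
templ 10323 c [438.7  30.5] size [166.7  46.5] ang 2.4 z [ 9.8 10.9 12. ]
templ none
```

play_rows --rows '[{"tx":0.004,"ty":-0.19,"tz":0,"wx":-0.0008,"wy":0.0095,"wz":-0.0072,"fingers":0.7},{"tx":0.004,"ty":-0.185,"tz":0,"wx":-0.0008,"wy":0.0095,"wz":-0.0072,"fingers":0.7},{"tx":0,"ty":0,"tz":0,"wx":0,"wy":0,"wz":0,"fingers":0.7},{"tx":0,"ty":0,"tz":-0.25,"wx":0,"wy":0,"wz":0,"fingers":0.7},{"tx":0,"ty":0,"tz":-0.25,"wx":0,"wy":0,"wz":0,"fingers":0.7},{"tx":0,"ty":0,"tz":-0.2,"wx":0,"wy":0,"wz":0,"fingers":0.7},{"tx":0,"ty":0,"tz":0,"wx":0,"wy":0,"wz":0,"fingers":0.7},{"tx":0,"ty":0,"tz":0,"wx":0,"wy":0,"wz":0,"fingers":0.7}]'

```text
time_s: 50.95
tool_pos: [0.4447, 0.0431, 0.0248]
ee_rot: [-3.129, 0.055, -3.068]
force: [0.0, 0.5, 0.3]
grip_width: 0.0749
gripper_force: 0.0
```

```bash
python3 goto.py .4397 .0308 -.0245 182.4
```

```text
dpos [-0.042 -0.102 -0.411] rot [ 0.0015  0.0088 -0.005 ] 3.7 q [-0.08  0.84 -0.21  2.28  1.66  0.18 -0.23]
```

play_rows --rows '[{"tx":-0.02,"ty":-0.05,"tz":0,"wx":0.0008,"wy":0.0044,"wz":-0.0025,"fingers":0.7},{"tx":-0.02,"ty":-0.05,"tz":0,"wx":0.0008,"wy":0.0044,"wz":-0.0025,"fingers":0.7},{"tx":0,"ty":0,"tz":-0.1,"wx":0,"wy":0,"wz":0,"fingers":0.7},{"tx":0,"ty":0,"tz":-0.1,"wx":0,"wy":0,"wz":0,"fingers":0.7},{"tx":0,"ty":0,"tz":-0.1,"wx":0,"wy":0,"wz":0,"fingers":0.7},{"tx":0,"ty":0,"tz":-0.08,"wx":0,"wy":0,"wz":0,"fingers":0.7},{"tx":0,"ty":0,"tz":0,"wx":0,"wy":0,"wz":0,"fingers":0.7},{"tx":0,"ty":0,"tz":0,"wx":0,"wy":0,"wz":0,"fingers":0.7}]'

```text
time_s: 51.75
tool_pos: [0.4397, 0.0324, -0.019]
ee_rot: [-3.134, 0.011, -3.091]
force: [0.2, 0.2, -0.2]
grip_width: 0.075
gripper_force: 0.0
```

```bash
python3 goto.py .4397 .0308 -.0245 182.4
```

```text
dpos [ 0.    -0.013 -0.046] rot [ 0.0012  0.0018 -0.0013] 0.9 q [-0.02  0.94 -0.27  2.25  1.76  0.23 -0.32]
```

play_rows --rows '[{"tx":0,"ty":-0.013,"tz":-0.045,"wx":0.001,"wy":0.0018,"wz":-0.0013,"fingers":0.7},{"tx":0,"ty":0,"tz":0,"wx":0,"wy":0,"wz":0,"fingers":0.7},{"tx":0,"ty":0,"tz":0,"wx":0,"wy":0,"wz":0,"fingers":-1},{"tx":0,"ty":0,"tz":0,"wx":0,"wy":0,"wz":0,"fingers":-1},{"tx":0,"ty":0,"tz":0,"wx":0,"wy":0,"wz":0,"fingers":-1},{"tx":0,"ty":0,"tz":0,"wx":0,"wy":0,"wz":0,"fingers":-1},{"tx":0,"ty":0,"tz":0,"wx":0,"wy":0,"wz":0,"fingers":-1},{"tx":0,"ty":0,"tz":0.1,"wx":0,"wy":0,"wz":0,"fingers":-1},{"tx":0,"ty":0,"tz":0.3,"wx":0,"wy":0,"wz":0,"fingers":-1},{"tx":0,"ty":0,"tz":0.3,"wx":0,"wy":0,"wz":0,"fingers":-1},{"tx":0,"ty":0,"tz":0.3,"wx":0,"wy":0,"wz":0,"fingers":-1},{"tx":0,"ty":0,"tz":0.3,"wx":0,"wy":0,"wz":0,"fingers":-1},{"tx":0,"ty":0,"tz":0.3,"wx":0,"wy":0,"wz":0,"fingers":-1},{"tx":0,"ty":0,"tz":0.3,"wx":0,"wy":0,"wz":0,"fingers":-1},{"tx":0,"ty":0,"tz":0.3,"wx":0,"wy":0,"wz":0,"fingers":-1},{"tx":0,"ty":0,"tz":0,"wx":0,"wy":0,"wz":0,"fingers":-1}]'

```text
time_s: 53.35
tool_pos: [0.4461, 0.0285, 0.2056]
ee_rot: [-3.132, 0.016, -3.101]
force: [0.6, 1.1, -1.7]
grip_width: 0.0452
gripper_force: 30.0
```

```bash
python3 hang.py 2 .058 45 110 0
```

```text
TCP [0.3947 0.3768 0.2461] dpos share [-0.428  2.902  0.337] rot share [ 0.0439 -0.1163  0.0939] deg 56.1 q [ 0.33  0.55 -0.77  2.08  0.6   0.73  0.78]
```

play_rows --rows '[{"tx":-0.036,"ty":0.242,"tz":0.04,"wx":0.0037,"wy":-0.0097,"wz":0.0078,"fingers":-1},{"tx":-0.036,"ty":0.242,"tz":0.04,"wx":0.0037,"wy":-0.0097,"wz":0.0078,"fingers":-1},{"tx":-0.036,"ty":0.242,"tz":0.04,"wx":0.0037,"wy":-0.0097,"wz":0.0078,"fingers":-1},{"tx":-0.036,"ty":0.242,"tz":0.04,"wx":0.0037,"wy":-0.0097,"wz":0.0078,"fingers":-1},{"tx":-0.036,"ty":0.242,"tz":0.04,"wx":0.0037,"wy":-0.0097,"wz":0.0078,"fingers":-1},{"tx":-0.036,"ty":0.242,"tz":0.04,"wx":0.0037,"wy":-0.0097,"wz":0.0078,"fingers":-1},{"tx":-0.036,"ty":0.242,"tz":0.04,"wx":0.0037,"wy":-0.0097,"wz":0.0078,"fingers":-1},{"tx":-0.036,"ty":0.242,"tz":0.04,"wx":0.0037,"wy":-0.0097,"wz":0.0078,"fingers":-1},{"tx":-0.036,"ty":0.1,"tz":0.04,"wx":0.0037,"wy":-0.0097,"wz":0.0078,"fingers":-1},{"tx":-0.036,"ty":0.1,"tz":0,"wx":0.0037,"wy":-0.0097,"wz":0.0078,"fingers":-1},{"tx":0,"ty":0,"tz":0,"wx":0.0037,"wy":-0.0097,"wz":0.0078,"fingers":-1},{"tx":0,"ty":0,"tz":0,"wx":0.0037,"wy":-0.0097,"wz":0.0078,"fingers":-1},{"tx":0,"ty":0,"tz":0,"wx":0,"wy":0,"wz":0,"fingers":-1},{"tx":0,"ty":0,"tz":0,"wx":0,"wy":0,"wz":0,"fingers":-1}]'

```text
time_s: 54.75
tool_pos: [0.4142, 0.2426, 0.2293]
ee_rot: [3.12, 0.598, -2.63]
force: [0.8, 0.1, -1.2]
grip_width: 0.0455
gripper_force: 30.0
```

```bash
python3 hang.py 2 .058 45 110 0
```

```text
TCP [0.3947 0.3768 0.2461] dpos share [-0.163  1.118  0.14 ] rot share [ 0.0143 -0.0263  0.021 ] deg 13.2 q [ 0.03  0.57 -1.13  2.55  1.99  0.77 -0.66]
```

play_rows --rows '[{"tx":-0.033,"ty":0.224,"tz":0.03,"wx":0.0029,"wy":-0.0053,"wz":0.0042,"fingers":-1},{"tx":-0.033,"ty":0.224,"tz":0.03,"wx":0.0029,"wy":-0.0053,"wz":0.0042,"fingers":-1},{"tx":-0.033,"ty":0.224,"tz":0.03,"wx":0.0029,"wy":-0.0053,"wz":0.0042,"fingers":-1},{"tx":-0.033,"ty":0.224,"tz":0.03,"wx":0.0029,"wy":-0.0053,"wz":0.0042,"fingers":-1},{"tx":-0.033,"ty":0.224,"tz":0.03,"wx":0.0029,"wy":-0.0053,"wz":0.0042,"fingers":-1},{"tx":0,"ty":0,"tz":0,"wx":0,"wy":0,"wz":0,"fingers":-1},{"tx":0,"ty":0,"tz":0,"wx":0,"wy":0,"wz":0,"fingers":-1},{"tx":0,"ty":0,"tz":0,"wx":0,"wy":0,"wz":0,"fingers":-1}]'

```text
time_s: 55.55
tool_pos: [0.3957, 0.3762, 0.2486]
ee_rot: [-3.135, 0.79, -2.48]
force: [-1.4, -0.9, -0.4]
grip_width: 0.0456
gripper_force: 30.0
```

```bash
python3 hang.py 2 .058 45 110 0; cat > eye.py <<'E'
from w import *
from hang import *
# eye.py thing L dz : where is the eye (side camera) against expectation
L,dz=float(sys.argv[2]),float(sys.argv[3])
st=r.read_state(); A=R.from_euler('xyz',st["ee_rot"]).as_matrix(); E=st["tool_pos"]+A@np.array([-L,0,dz])
img,D=r.capture("side"); C=cam("side"); u=proj(C,[E])[0]
print("expected eye",E.round(4),"px",u.round(1),"rack",((E-O)@np.c_[ex,ey,ez]).round(4))
for l in r.landmark_of("side",sys.argv[1])[:3]: print(round(l["score"],2),np.round(l["uv"],1))
P=cloud(C,D)
# plate points in tool frame
q=(P.reshape(-1,3)-st["tool_pos"])@A; q=q[~np.isnan(q[:,0])]
m=(abs(q[:,1])<.03)&(q[:,0]<-.02)&(q[:,0]>-.11)&(abs(q[:,2]-dz)<.015); s=q[m]
print("plate pts",len(s),"x",(np.percentile(s[:,0],[1,99])*1000).round(),"y",(np.percentile(s[:,1],[1,99])*1000).round(),"z",(np.percentile(s[:,2],[10,50,90])*1000).round())
u,v=u.astype(int); c=img[max(v-60,0):v+60,u-70:u+70]; save(sys.argv[4],cv2.resize(c,(700,600)))
E
python3 eye.py template_eye .058 -.0305 e1
```

```text
TCP [0.3947 0.3768 0.2461] dpos share [-0.008  0.005 -0.021] rot share [0.0001 0.001  0.0001] deg 0.4 q [-0.32  0.69 -1.18  2.54  2.05  1.13 -0.82]
expected eye [0.4107 0.3881 0.3113] px [402.3 288.8] rack [-0.1116 -0.0008  0.3113]
0.96 [402.6 289.3]
plate pts 519 x [-84. -21.] y [-23.  23.] z [-37. -31. -26.]
```

View pics/e1.png

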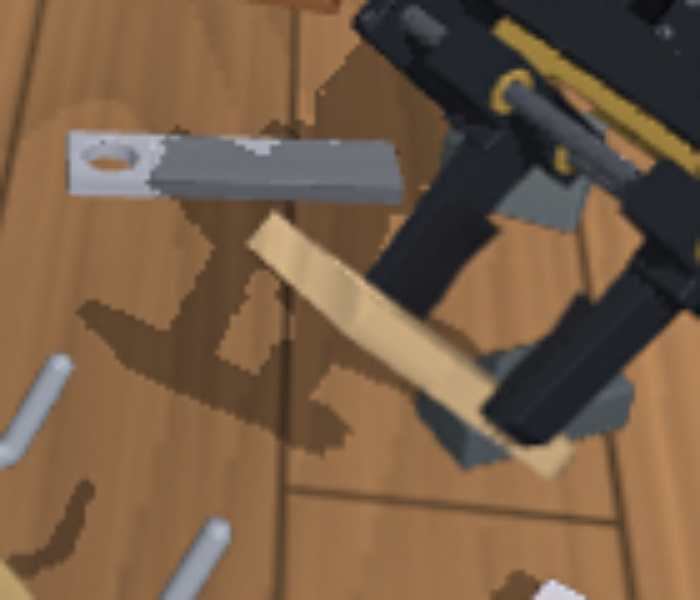

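The eye is exactly where predicted (network (402.6,289.3) vs (402.3,288.8)), plate edge-on above hook2's tip. I'll thread it along the wire.

play_rows --rows '[{"tx":0.068,"ty":0.053,"tz":-0.15,"wx":0,"wy":0,"wz":0,"fingers":-1},{"tx":0.068,"ty":0.053,"tz":-0.15,"wx":0,"wy":0,"wz":0,"fingers":-1},{"tx":0.034,"ty":0.0265,"tz":-0.0713,"wx":0,"wy":0,"wz":0,"fingers":-1},{"tx":0.034,"ty":0.0265,"tz":-0.0713,"wx":0,"wy":0,"wz":0,"fingers":-1},{"tx":0.034,"ty":0.0265,"tz":-0.0713,"wx":0,"wy":0,"wz":0,"fingers":-1},{"tx":0.034,"ty":0.0265,"tz":-0.0713,"wx":0,"wy":0,"wz":0,"fingers":-1},{"tx":0.034,"ty":0.0265,"tz":-0.0713,"wx":0,"wy":0,"wz":0,"fingers":-1},{"tx":0,"ty":0,"tz":0,"wx":0,"wy":0,"wz":0,"fingers":-1},{"tx":0,"ty":0,"tz":0,"wx":0,"wy":0,"wz":0,"fingers":-1}]'

```text
time_s: 56.55
tool_pos: [0.4316, 0.4064, 0.1698]
ee_rot: [-3.139, 0.79, -2.481]
force: [0.7, 0.2, -1.5]
grip_width: 0.0455
gripper_force: 30.0
```

```bash
python3 hang.py 2 .058 45 10 0;python3 hang.py 2 .058 62 10 5; python3 eye.py template_eye .058 -.0305 e2
```

```text
TCP [0.4358 0.4085 0.1606] dpos share [ 0.035  0.018 -0.077] rot share [-0.0003  0.0008 -0.0002] deg 0.3 q [-0.36  0.94 -1.08  2.49  2.23  1.28 -0.82]
TCP [0.451  0.4203 0.1528] dpos share [ 0.162  0.116 -0.142] rot share [ 0.0286 -0.0366 -0.0001] deg 16.7 q [-0.36  0.94 -1.08  2.49  2.23  1.28 -0.82]
expected eye [0.4467 0.4182 0.2325] px [371.  341.9] rack [-0.0648  0.001   0.2325]
0.72 [373.7 343. ]
0.71 [356.6 207.1]
0.52 [379.7 264.6]
plate pts 662 x [-84. -21.] y [-23.  23.] z [-38. -34. -27.]
```

View pics/e2.png

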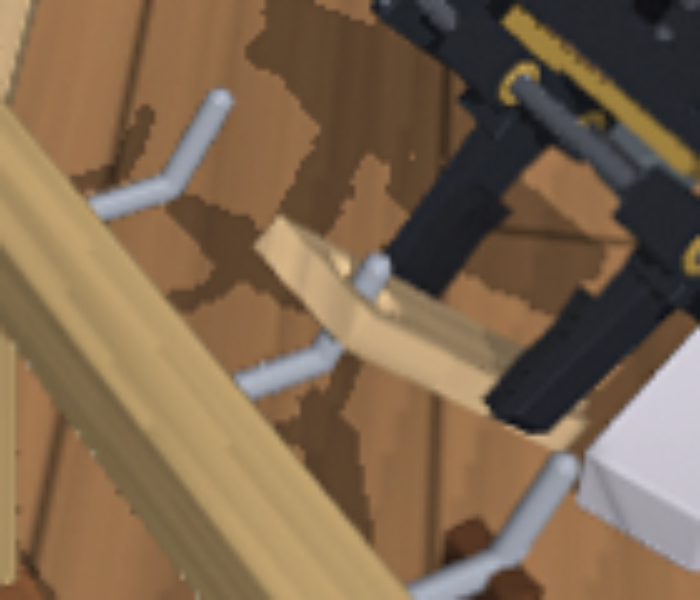

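The hook passes through the eye (tip (375,265), low part (330,350)). I'll seat it lower and tilt towards plumb.

play_rows --rows '[{"tx":0.041,"ty":0.029,"tz":-0.036,"wx":0.0072,"wy":-0.0092,"wz":0,"fingers":-1},{"tx":0.041,"ty":0.029,"tz":-0.036,"wx":0.0072,"wy":-0.0092,"wz":0,"fingers":-1},{"tx":0.041,"ty":0.029,"tz":-0.036,"wx":0.0072,"wy":-0.0092,"wz":0,"fingers":-1},{"tx":0.041,"ty":0.029,"tz":-0.036,"wx":0.0072,"wy":-0.0092,"wz":0,"fingers":-1},{"tx":0,"ty":0,"tz":0,"wx":0,"wy":0,"wz":0,"fingers":-1},{"tx":0,"ty":0,"tz":0,"wx":0,"wy":0,"wz":0,"fingers":-1}]'

```text
time_s: 57.25
tool_pos: [0.4559, 0.4355, 0.1528]
ee_rot: [-3.138, 1.045, -2.466]
force: [-0.4, -5.9, -11.8]
grip_width: 0.0452
gripper_force: 30.1
```

```bash
python3 hang.py 2 .058 62 10 5;python3 hang.py 2 .058 75 2 7
```

```text
TCP [0.451  0.4203 0.1528] dpos share [-0.041 -0.127 -0.   ] rot share [ 0.0038 -0.0044 -0.0023] deg 2.3 q [-0.31  1.46 -1.47  2.56  2.49  2.01 -0.47]
TCP [0.466  0.4319 0.1457] dpos share [ 0.084 -0.03  -0.059] rot share [ 0.0261 -0.0328 -0.0023] deg 15.1 q [-0.31  1.46 -1.47  2.56  2.49  2.01 -0.47]
```

Joint limits pushed it about 15 mm sideways. I'll ease the tilt and move back.

play_rows --rows '[{"tx":-0.02,"ty":-0.05,"tz":-0.01,"wx":-0.003,"wy":0.004,"wz":-0.001,"fingers":-1},{"tx":-0.02,"ty":-0.05,"tz":-0.01,"wx":-0.003,"wy":0.004,"wz":-0.001,"fingers":-1},{"tx":0,"ty":0,"tz":0,"wx":0,"wy":0,"wz":0,"fingers":-1},{"tx":0,"ty":0,"tz":0,"wx":0,"wy":0,"wz":0,"fingers":-1}]'

```text
time_s: 57.65
tool_pos: [0.4531, 0.4249, 0.1558]
ee_rot: [-3.135, 0.993, -2.475]
force: [-0.1, 0.9, -1.9]
grip_width: 0.0457
gripper_force: 30.0
```

```bash
python3 hang.py 2 .058 55 8 4; python3 eye.py template_eye .058 -.0305 e3
```

```text
TCP [0.4455 0.416  0.1525] dpos share [-0.064 -0.074 -0.027] rot share [-0.0028  0.0045 -0.0004] deg 1.9 q [-0.3   1.4  -1.47  2.56  2.38  1.95 -0.53]
expected eye [0.4578 0.4288 0.221 ] px [362.2 352. ] rack [-0.0495  0.0026  0.221 ]
0.82 [366.7 349.7]
plate pts 551 x [-84. -22.] y [-24.  22.] z [-41. -35. -27.]
```

play_rows --rows '[{"tx":0,"ty":0,"tz":-0.03,"wx":0,"wy":0,"wz":0,"fingers":-1},{"tx":0,"ty":0,"tz":0,"wx":0,"wy":0,"wz":0,"fingers":0.6},{"tx":0,"ty":0,"tz":0,"wx":0,"wy":0,"wz":0,"fingers":0.6},{"tx":0,"ty":0,"tz":0,"wx":0,"wy":0,"wz":0,"fingers":0.6},{"tx":-0.08,"ty":-0.06,"tz":0.07,"wx":0,"wy":0,"wz":0,"fingers":0.6},{"tx":-0.166,"ty":-0.128,"tz":0.136,"wx":0,"wy":0,"wz":0,"fingers":0.6},{"tx":-0.166,"ty":-0.128,"tz":0.136,"wx":-0.004,"wy":0.005,"wz":0,"fingers":0.6},{"tx":-0.1,"ty":-0.128,"tz":0.136,"wx":-0.008,"wy":0.01,"wz":0,"fingers":0.6},{"tx":0,"ty":-0.2,"tz":0.136,"wx":-0.008,"wy":0.01,"wz":0,"fingers":0.6},{"tx":0,"ty":0,"tz":0,"wx":0,"wy":0,"wz":0,"fingers":0.6},{"tx":0,"ty":0,"tz":0,"wx":0,"wy":0,"wz":0,"fingers":0.6}]'

```text
time_s: 58.85
tool_pos: [0.4199, 0.3784, 0.2248]
ee_rot: [-3.123, 0.768, -2.476]
force: [0.1, 0.1, -0.8]
grip_width: 0.0704
gripper_force: 0.0
```

```bash
python3 - <<'E'
from w import *
from hang import *
img,D=r.capture("side"); C=cam("side"); P=cloud(C,D)
for l in r.landmark_of("side","template_eye")[:2]: print(l["score"],l["uv"])
print("expected hung eye px",proj(C,[hook(2)-.01*ez]).round(1),r.read_state()["qpos"].round(2))
save("e4",cv2.resize(img[280:420,290:430],(600,600)))
q=(P.reshape(-1,3)-O)@np.c_[ex,ey,ez]; q=q[~np.isnan(q[:,0])]
s=q[(abs(q[:,1])<.03)&(q[:,0]<-.02)&(q[:,0]>-.15)&(q[:,2]<.235)&(q[:,2]>.04)]
for z in np.arange(.05,.24,.03):
    t=s[abs(s[:,2]-z)<.01]
    if len(t): print(z.round(2),len(t),(np.percentile(t[:,0],[10,50,90])*1000).round(),(np.percentile(t[:,1],[2,98])*1000).round())
E
python3 goto.py .4355 -.1152 .08 186.6
```

```text
0.83 [359.6, 361.1]
0.49 [357.3, 210.1]
expected hung eye px [[363.6 357.2]] [-0.19  0.93 -1.46  2.49  1.95  1.38 -0.6 ]
0.08 110 [-34. -31. -29.] [-17.  16.]
0.17 5 [-52. -51. -49.] [25. 26.]
0.2 194 [-50. -44. -41.] [-18.  27.]
0.23 417 [-58. -45. -38.] [-19.  25.]
dpos [ 0.143 -4.118 -1.187] rot [-0.0445  0.1146 -0.0824] 53.3 q [-0.19  0.93 -1.46  2.49  1.95  1.38 -0.6 ]
```

View pics/e4.png

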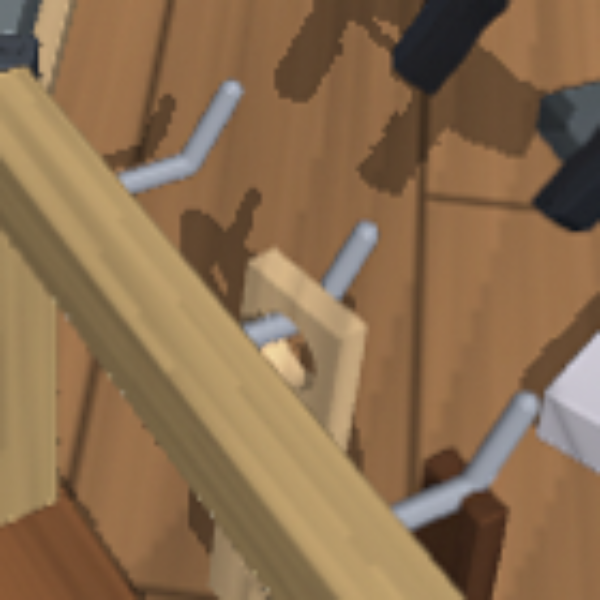

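The template hangs on hook2. Next, the straightedge.

play_rows --rows '[{"tx":0,"ty":-0.2,"tz":0.05,"wx":-0.0032,"wy":0.0082,"wz":-0.0059,"fingers":0.7},{"tx":0.011,"ty":-0.3,"tz":0,"wx":-0.0032,"wy":0.0082,"wz":-0.0059,"fingers":0.7},{"tx":0.011,"ty":-0.3,"tz":0,"wx":-0.0032,"wy":0.0082,"wz":-0.0059,"fingers":0.7},{"tx":0.011,"ty":-0.3,"tz":0,"wx":-0.0032,"wy":0.0082,"wz":-0.0059,"fingers":0.7},{"tx":0.011,"ty":-0.3,"tz":0,"wx":-0.0032,"wy":0.0082,"wz":-0.0059,"fingers":0.7},{"tx":0.011,"ty":-0.3,"tz":0,"wx":-0.0032,"wy":0.0082,"wz":-0.0059,"fingers":0.7},{"tx":0.011,"ty":-0.3,"tz":0,"wx":-0.0032,"wy":0.0082,"wz":-0.0059,"fingers":0.7},{"tx":0.011,"ty":-0.3,"tz":0,"wx":-0.0032,"wy":0.0082,"wz":-0.0059,"fingers":0.7},{"tx":0.011,"ty":-0.3,"tz":0,"wx":-0.0032,"wy":0.0082,"wz":-0.0059,"fingers":0.7},{"tx":0.011,"ty":-0.3,"tz":0,"wx":-0.0032,"wy":0.0082,"wz":-0.0059,"fingers":0.7},{"tx":0.011,"ty":-0.3,"tz":0,"wx":-0.0032,"wy":0.0082,"wz":-0.0059,"fingers":0.7},{"tx":0.011,"ty":-0.3,"tz":0,"wx":-0.0032,"wy":0.0082,"wz":-0.0059,"fingers":0.7},{"tx":0.011,"ty":-0.3,"tz":0,"wx":-0.0032,"wy":0.0082,"wz":-0.0059,"fingers":0.7},{"tx":0.011,"ty":-0.3,"tz":0,"wx":-0.0032,"wy":0.0082,"wz":-0.0059,"fingers":0.7},{"tx":0,"ty":0,"tz":0,"wx":0,"wy":0,"wz":0,"fingers":0.7},{"tx":0,"ty":0,"tz":0,"wx":0,"wy":0,"wz":0,"fingers":0.7}]'

```text
time_s: 60.55
tool_pos: [0.435, -0.1122, 0.2279]
ee_rot: [3.14, -0.004, -3.026]
force: [0.0, 1.4, 0.1]
grip_width: 0.0749
gripper_force: 0.0
```

```bash
python3 goto.py .4355 -.1152 .08 186.6
```

```text
dpos [ 0.004 -0.025 -1.232] rot [-0.0001 -0.0007 -0.0001] 0.3 q [ 0.92  0.76 -1.36  2.02  0.85  1.12  0.86]
```

play_rows --rows '[{"tx":0,"ty":-0.025,"tz":-0.3,"wx":0,"wy":0,"wz":0,"fingers":0.7},{"tx":0,"ty":0,"tz":-0.3,"wx":0,"wy":0,"wz":0,"fingers":0.7},{"tx":0,"ty":0,"tz":-0.3,"wx":0,"wy":0,"wz":0,"fingers":0.7},{"tx":0,"ty":0,"tz":-0.3,"wx":0,"wy":0,"wz":0,"fingers":0.7},{"tx":0,"ty":0,"tz":-0.3,"wx":0,"wy":0,"wz":0,"fingers":0.7},{"tx":0,"ty":0,"tz":-0.2,"wx":0,"wy":0,"wz":0,"fingers":0.7},{"tx":0,"ty":0,"tz":0,"wx":0,"wy":0,"wz":0,"fingers":0.7},{"tx":0,"ty":0,"tz":0,"wx":0,"wy":0,"wz":0,"fingers":0.7}]'

```text
time_s: 61.35
tool_pos: [0.4353, -0.1141, 0.0259]
ee_rot: [3.141, -0.002, -3.024]
force: [0.1, 0.3, -0.6]
grip_width: 0.075
gripper_force: 0.0
```

```bash
python3 goto.py .4354 -.1152 -.0245 186.6; python3 w.py wrist g8 .32 .56 -.17 -.06 .0065 .03
```

```text
dpos [ 0.001 -0.009 -0.42 ] rot [ 0.     -0.0003 -0.0004] 0.2 q [ 0.75  1.06 -1.06  2.19  1.38  0.89  0.45]
seen x,y [0.28 0.58] [-0.3   0.08]
g8 16141 c [ 427.3 -116.4] size [158.6  42.3] ang 6.5 z [ 9.9 10.9 11.9]
```

play_rows --rows '[{"tx":0,"ty":-0.009,"tz":-0.15,"wx":0,"wy":0,"wz":0,"fingers":0.7},{"tx":0,"ty":0,"tz":-0.15,"wx":0,"wy":0,"wz":0,"fingers":0.7},{"tx":0,"ty":0,"tz":-0.12,"wx":0,"wy":0,"wz":0,"fingers":0.7},{"tx":0,"ty":0,"tz":0,"wx":0,"wy":0,"wz":0,"fingers":0.7},{"tx":0,"ty":0,"tz":0,"wx":0,"wy":0,"wz":0,"fingers":-1},{"tx":0,"ty":0,"tz":0,"wx":0,"wy":0,"wz":0,"fingers":-1},{"tx":0,"ty":0,"tz":0,"wx":0,"wy":0,"wz":0,"fingers":-1},{"tx":0,"ty":0,"tz":0,"wx":0,"wy":0,"wz":0,"fingers":-1},{"tx":0,"ty":0,"tz":0,"wx":0,"wy":0,"wz":0,"fingers":-1}]'

```text
time_s: 62.3
tool_pos: [0.436, -0.1168, -0.0241]
ee_rot: [-3.14, 0.0, -3.027]
force: [-0.7, 0.2, 4.5]
grip_width: 0.0409
gripper_force: 30.0
```

```bash
python3 goto.py .4354 -.1152 -.0245 186.6
```

```text
dpos [-0.005  0.013 -0.003] rot [0.0002 0.     0.0001] 0.1 q [ 0.73  1.16 -1.    2.19  1.52  0.88  0.36]
```

play_rows --rows '[{"tx":0,"ty":0,"tz":0.15,"wx":0,"wy":0,"wz":0,"fingers":-1},{"tx":0,"ty":0,"tz":0.3,"wx":0,"wy":0,"wz":0,"fingers":-1},{"tx":0,"ty":0,"tz":0.3,"wx":0,"wy":0,"wz":0,"fingers":-1},{"tx":0,"ty":0,"tz":0.3,"wx":0,"wy":0,"wz":0,"fingers":-1},{"tx":0,"ty":0,"tz":0.3,"wx":0,"wy":0,"wz":0,"fingers":-1},{"tx":0,"ty":0,"tz":0.3,"wx":0,"wy":0,"wz":0,"fingers":-1},{"tx":0,"ty":0,"tz":0.3,"wx":0,"wy":0,"wz":0,"fingers":-1},{"tx":0,"ty":0,"tz":0,"wx":0,"wy":0,"wz":0,"fingers":-1},{"tx":0,"ty":0,"tz":0,"wx":0,"wy":0,"wz":0,"fingers":-1}]'

```text
time_s: 63.2
tool_pos: [0.4353, -0.1177, 0.2092]
ee_rot: [-3.138, -0.001, -3.028]
force: [-0.5, 0.1, -2.2]
grip_width: 0.0415
gripper_force: 30.0
```

```bash
python3 hang.py 1 .0655 45 110 0
```

```text
TCP [0.4425 0.3063 0.2408] dpos share [0.06  3.533 0.263] rot share [ 0.0481 -0.1172  0.0822] deg 54.4 q [ 0.9   0.76 -1.29  2.04  0.87  1.05  0.86]
```

play_rows --rows '[{"tx":0.005,"ty":0.26,"tz":0.02,"wx":0.0037,"wy":-0.009,"wz":0.0063,"fingers":-1},{"tx":0.005,"ty":0.26,"tz":0.02,"wx":0.0037,"wy":-0.009,"wz":0.0063,"fingers":-1},{"tx":0.005,"ty":0.26,"tz":0.02,"wx":0.0037,"wy":-0.009,"wz":0.0063,"fingers":-1},{"tx":0.005,"ty":0.26,"tz":0.02,"wx":0.0037,"wy":-0.009,"wz":0.0063,"fingers":-1},{"tx":0.005,"ty":0.26,"tz":0.02,"wx":0.0037,"wy":-0.009,"wz":0.0063,"fingers":-1},{"tx":0.005,"ty":0.26,"tz":0.02,"wx":0.0037,"wy":-0.009,"wz":0.0063,"fingers":-1},{"tx":0.005,"ty":0.26,"tz":0.02,"wx":0.0037,"wy":-0.009,"wz":0.0063,"fingers":-1},{"tx":0.005,"ty":0.26,"tz":0.02,"wx":0.0037,"wy":-0.009,"wz":0.0063,"fingers":-1},{"tx":0.005,"ty":0.26,"tz":0.02,"wx":0.0037,"wy":-0.009,"wz":0.0063,"fingers":-1},{"tx":0.005,"ty":0.26,"tz":0.02,"wx":0.0037,"wy":-0.009,"wz":0.0063,"fingers":-1},{"tx":0.005,"ty":0.26,"tz":0.02,"wx":0.0037,"wy":-0.009,"wz":0.0063,"fingers":-1},{"tx":0.005,"ty":0.26,"tz":0.02,"wx":0.0037,"wy":-0.009,"wz":0.0063,"fingers":-1},{"tx":0,"ty":0.26,"tz":0.02,"wx":0.0037,"wy":-0.009,"wz":0.0063,"fingers":-1},{"tx":0,"ty":0,"tz":0,"wx":0,"wy":0,"wz":0,"fingers":-1},{"tx":0,"ty":0,"tz":0,"wx":0,"wy":0,"wz":0,"fingers":-1}]'

```text
time_s: 64.7
tool_pos: [0.4485, 0.2917, 0.2424]
ee_rot: [3.136, 0.772, -2.486]
force: [0.3, 0.0, -1.9]
grip_width: 0.0412
gripper_force: 30.0
```

```bash
python3 hang.py 1 .0655 45 110 0
```

```text
TCP [0.4425 0.3063 0.2408] dpos share [-0.05   0.121 -0.013] rot share [ 0.0008 -0.002  -0.0002] deg 0.8 q [ 0.12  0.84 -1.47  2.56  2.05  1.15 -0.51]
```

play_rows --rows '[{"tx":-0.05,"ty":0.12,"tz":-0.01,"wx":0.0008,"wy":-0.002,"wz":0,"fingers":-1},{"tx":0,"ty":0,"tz":0,"wx":0,"wy":0,"wz":0,"fingers":-1},{"tx":0,"ty":0,"tz":0,"wx":0,"wy":0,"wz":0,"fingers":-1},{"tx":0,"ty":0,"tz":0,"wx":0,"wy":0,"wz":0,"fingers":-1}]'

```text
time_s: 65.1
tool_pos: [0.4459, 0.306, 0.2442]
ee_rot: [-3.138, 0.787, -2.482]
force: [0.3, -0.4, -2.4]
grip_width: 0.0416
gripper_force: 30.0
```

```bash
python3 hang.py 1 .0655 45 110 0;  python3 eye.py straightedge_eye .0655 -.0305 e5
```

```text
TCP [0.4425 0.3063 0.2408] dpos share [-0.029  0.002 -0.028] rot share [0.0002 0.0004 0.0002] deg 0.2 q [ 0.06  0.85 -1.47  2.56  2.04  1.2  -0.54]
expected eye [0.4653 0.3212 0.3121] px [366.  257.7] rack [-0.1093 -0.0872  0.3121]
0.74 [364.2 256.6]
0.52 [307.4 207.4]
plate pts 439 x [-89. -22.] y [-22.  21.] z [-35. -30. -25.]
```

play_rows --rows '[{"tx":-0.032,"ty":0.007,"tz":-0.025,"wx":0,"wy":0,"wz":0,"fingers":-1},{"tx":0.068,"ty":0.053,"tz":-0.143,"wx":0,"wy":0,"wz":0,"fingers":-1},{"tx":0.068,"ty":0.053,"tz":-0.143,"wx":0,"wy":0,"wz":0,"fingers":-1},{"tx":0,"ty":0,"tz":0,"wx":0,"wy":0,"wz":0,"fingers":-1},{"tx":0,"ty":0,"tz":0,"wx":0,"wy":0,"wz":0,"fingers":-1}]'

```text
time_s: 65.7
tool_pos: [0.4597, 0.3224, 0.2083]
ee_rot: [-3.141, 0.784, -2.482]
force: [-0.4, -0.1, -2.5]
grip_width: 0.0415
gripper_force: 30.0
```

```bash
python3 hang.py 1 .0655 45 20 0;  python3 eye.py straightedge_eye .0655 -.0305 e6
```

```text
TCP [0.4794 0.3348 0.1639] dpos share [ 0.164  0.104 -0.37 ] rot share [ 0.0002 -0.0001 -0.0002] deg 0.1 q [-0.    0.96 -1.41  2.54  2.12  1.29 -0.54]
expected eye [0.4793 0.3376 0.2762] px [354.6 282. ] rack [-0.0882 -0.0827  0.2762]
0.94 [353.6 282.8]
plate pts 485 x [-89. -23.] y [-22.  21.] z [-36. -31. -25.]
```

play_rows --rows '[{"tx":0.033,"ty":0.022,"tz":-0.074,"wx":0,"wy":0,"wz":0,"fingers":-1},{"tx":0.033,"ty":0.022,"tz":-0.074,"wx":0,"wy":0,"wz":0,"fingers":-1},{"tx":0.033,"ty":0.022,"tz":-0.074,"wx":0,"wy":0,"wz":0,"fingers":-1},{"tx":0.033,"ty":0.022,"tz":-0.074,"wx":0,"wy":0,"wz":0,"fingers":-1},{"tx":0.033,"ty":0.022,"tz":-0.074,"wx":0,"wy":0,"wz":0,"fingers":-1},{"tx":0,"ty":0,"tz":0,"wx":0,"wy":0,"wz":0,"fingers":-1},{"tx":0,"ty":0,"tz":0,"wx":0,"wy":0,"wz":0,"fingers":-1}]'

```text
time_s: 66.5
tool_pos: [0.48, 0.3358, 0.1637]
ee_rot: [-3.141, 0.785, -2.483]
force: [0.7, -0.3, -3.0]
grip_width: 0.0415
gripper_force: 30.0
```

```bash
python3 hang.py 1 .0655 52 6 4;  python3 eye.py straightedge_eye .0655 -.0305 e7
```

```text
TCP [0.4919 0.3445 0.1454] dpos share [ 0.099  0.072 -0.152] rot share [ 0.012  -0.0154 -0.0001] deg 7.0 q [-0.03  1.08 -1.33  2.51  2.23  1.35 -0.52]
expected eye [0.4996 0.351  0.2316] px [339.5 308.3] rack [-0.064  -0.0845  0.2316]
0.71 [339.2 307.2]
0.61 [359.  361.8]
plate pts 562 x [-89. -21.] y [-22.  21.] z [-36. -32. -25.]
```

play_rows --rows '[{"tx":0.033,"ty":0.024,"tz":-0.05,"wx":0.004,"wy":-0.0051,"wz":0,"fingers":-1},{"tx":0.033,"ty":0.024,"tz":-0.05,"wx":0.004,"wy":-0.0051,"wz":0,"fingers":-1},{"tx":0.033,"ty":0.024,"tz":-0.05,"wx":0.004,"wy":-0.0051,"wz":0,"fingers":-1},{"tx":0,"ty":0,"tz":0,"wx":0,"wy":0,"wz":0,"fingers":-1},{"tx":0,"ty":0,"tz":0,"wx":0,"wy":0,"wz":0,"fingers":-1}]'

```text
time_s: 67.1
tool_pos: [0.4947, 0.3468, 0.1461]
ee_rot: [3.137, 0.904, -2.486]
force: [0.2, 0.2, -1.7]
grip_width: 0.0413
gripper_force: 30.0
```

```bash
python3 hang.py 1 .0655 52 6 4;  python3 eye.py straightedge_eye .0655 -.0305 e8
```

```text
TCP [0.4919 0.3445 0.1454] dpos share [-0.023 -0.019 -0.005] rot share [-0.     -0.0007 -0.0001] deg 0.3 q [-0.04  1.3  -1.41  2.56  2.39  1.63 -0.46]
expected eye [0.5079 0.3568 0.2164] px [333.5 317.4] rack [-0.0539 -0.085   0.2164]
0.72 [331.3 316.9]
plate pts 499 x [-89. -21.] y [-22.  21.] z [-37. -32. -25.]
```

play_rows --rows '[{"tx":0,"ty":0,"tz":0,"wx":0,"wy":0,"wz":0,"fingers":0.6},{"tx":0,"ty":0,"tz":0,"wx":0,"wy":0,"wz":0,"fingers":0.6},{"tx":0,"ty":0,"tz":0,"wx":0,"wy":0,"wz":0,"fingers":0.6},{"tx":-0.08,"ty":-0.06,"tz":0.077,"wx":0,"wy":0,"wz":0,"fingers":0.6},{"tx":-0.156,"ty":-0.12,"tz":0.154,"wx":0,"wy":0,"wz":0,"fingers":0.6},{"tx":-0.156,"ty":-0.12,"tz":0.154,"wx":-0.004,"wy":0.005,"wz":0,"fingers":0.6},{"tx":-0.1,"ty":-0.128,"tz":0.136,"wx":-0.008,"wy":0.01,"wz":0,"fingers":0.6},{"tx":0,"ty":-0.25,"tz":0.1,"wx":-0.008,"wy":0.01,"wz":0,"fingers":0.6},{"tx":0,"ty":-0.3,"tz":0,"wx":0,"wy":0.01,"wz":-0.005,"fingers":0.6},{"tx":0,"ty":-0.3,"tz":0,"wx":0,"wy":0.01,"wz":-0.005,"fingers":0.6},{"tx":0,"ty":-0.3,"tz":0,"wx":0,"wy":0.01,"wz":-0.005,"fingers":0.6},{"tx":0,"ty":-0.3,"tz":0,"wx":0,"wy":0.01,"wz":-0.005,"fingers":0.6},{"tx":0,"ty":0,"tz":0,"wx":0,"wy":0,"wz":0,"fingers":0.6},{"tx":0,"ty":0,"tz":0,"wx":0,"wy":0,"wz":0,"fingers":0.6}]'

```text
time_s: 68.6
tool_pos: [0.465, 0.1381, 0.2263]
ee_rot: [2.987, 0.47, -2.694]
force: [-0.6, 0.1, 0.7]
grip_width: 0.0704
gripper_force: 0.0
```

```bash
cat > fin.py <<'E'
from w import *
from hang import *
img,D=r.capture("side"); C=cam("side"); P=cloud(C,D)
for t,k in (("template_eye",2),("straightedge_eye",1)):
    print(t,[(round(l["score"],2),np.round(l["uv"]).tolist()) for l in r.landmark_of("side",t)[:2]],"exp",proj(C,[hook(k)-.01*ez]).round().tolist())
q=(P.reshape(-1,3)-O)@np.c_[ex,ey,ez]; q=q[~np.isnan(q[:,0])]
for y in (-.085,0):
  for z in (.05,.08,.11,.2,.215,.228):
    t=q[(abs(q[:,1]-y)<.03)&(q[:,0]<-.005)&(q[:,0]>-.15)&(abs(q[:,2]-z)<.006)]
    if len(t)>3: print(y,z,len(t),"x",(np.percentile(t[:,0],[5,50,95])*1000).round(),"y",(np.percentile(t[:,1],[2,98])*1000).round())
img,D=r.capture("top"); Ct=cam("top"); P=cloud(Ct,D)
fit(P,.58,.72,-.3,-.16,.075,.25,"lever")
a=np.radians(-7.4); tx=np.array([np.cos(a),np.sin(a)]); ty=np.array([-np.sin(a),np.cos(a)])
q=P.reshape(-1,3); q=q[~np.isnan(q[:,0])]; xy=(q[:,:2]-np.array([.4836,-.4037]))@np.c_[tx,ty]
m=(abs(xy[:,0])<.105)&(abs(xy[:,1])<.085)&(q[:,2]>.018)&(q[:,2]<.05)
for lo,hi in ((-.085,-.025),(-.025,.025),(.025,.085)):
    s=m&(xy[:,1]>lo)&(xy[:,1]<hi); print("tray strip",lo,s.sum(),(np.percentile(xy[s],[3,50,97],axis=0)*1000).round().tolist(),(np.percentile(q[s,2],[50,95])*1000).round())
for t in ("point_chisel","claw_chisel","rasp","flat_chisel"):
    for l in r.landmark_of("top",t)[:2]: print(t,round(l["score"],2),at_z(Ct,[l["uv"]],.015)[0].round(3))
print(r.read_state()["time_s"])
E
python3 fin.py
```

```text
template_eye [(0.61, [360.0, 361.0])] exp [[364.0, 357.0]]
straightedge_eye [(0.73, [330.0, 318.0]), (0.48, [358.0, 207.0])] exp [[334.0, 323.0]]
-0.085 0.05 14 x [-11.  -8.  -5.] y [-112. -110.]
-0.085 0.08 17 x [-11.  -8.  -5.] y [-112. -109.]
-0.085 0.11 18 x [-11.  -8.  -5.] y [-113. -110.]
-0.085 0.2 52 x [-54. -49. -43.] y [-99. -64.]
-0.085 0.215 93 x [-51. -41. -28.] y [-103.  -65.]
-0.085 0.228 233 x [-62. -47. -39.] y [-107.  -65.]
0 0.08 53 x [-35. -33. -32.] y [-23.  -1.]
0 0.2 90 x [-52. -43. -39.] y [-20.  26.]
0 0.215 153 x [-52. -41. -29.] y [-19.  26.]
0 0.228 351 x [-60. -46. -39.] y [-20.  25.]
lever 338 c [ 654.8 -210.4] size [25.  99.1] ang 1.7 z [80.7 89.1 94.7]
tray strip -0.085 388 [[-80.0, -57.0], [-12.0, -47.0], [66.0, -39.0]] [25. 31.]
tray strip -0.025 341 [[-54.0, 5.0], [17.0, 15.0], [91.0, 24.0]] [24. 31.]
tray strip 0.025 539 [[-85.0, 27.0], [2.0, 56.0], [85.0, 66.0]] [24. 31.]
point_chisel 0.66 [ 0.486 -0.448  0.015]
claw_chisel 0.79 [ 0.509 -0.383  0.015]
rasp 0.88 [ 0.493 -0.347  0.015]
69.0
```

play_rows --rows '[{"tx":0,"ty":-0.3,"tz":0,"wx":0,"wy":0,"wz":0,"fingers":0.6},{"tx":0,"ty":-0.3,"tz":0,"wx":0,"wy":0,"wz":0,"fingers":0.6},{"tx":0,"ty":-0.3,"tz":0,"wx":0,"wy":0,"wz":0,"fingers":0.6},{"tx":0,"ty":0,"tz":0,"wx":0,"wy":0,"wz":0,"fingers":0.6},{"tx":0,"ty":0,"tz":0,"wx":0,"wy":0,"wz":0,"fingers":0.6},{"tx":0,"ty":0,"tz":0,"wx":0,"wy":0,"wz":0,"fingers":0.6}]'

```text
time_s: 69.6
tool_pos: [0.4645, 0.0322, 0.2261]
ee_rot: [2.985, 0.469, -2.691]
force: [0.0, 0.5, 0.5]
grip_width: 0.0704
gripper_force: 0.0
```

```bash
python3 - <<'E'
from w import *
from hang import *
for cm in ("side","wrist","top"):
    img,D=r.capture(cm); C=cam(cm); P=cloud(C,D)
    for t in ("straightedge_eye","template_eye"): print(cm,t,[(round(l["score"],2),np.round(l["uv"]).tolist()) for l in r.landmark_of(cm,t)[:2]])
    for k in (1,2): print("  exp",proj(C,[hook(k)-.01*ez,hook(k)+.01*ex-.01*ez]).round().tolist())
    q=(P.reshape(-1,3)-O)@np.c_[ex,ey,ez]; q=q[~np.isnan(q[:,0])]
    for y in (-.085,0):
      s=q[(abs(q[:,1]-y)<.024)&(q[:,0]<-.02)&(q[:,0]>-.18)&(q[:,2]>.02)&(q[:,2]<.25)]
      print(cm,y,[(round(z,2),len(t),int(np.median(t[:,0])*1000)) for z in np.arange(.03,.25,.02) if len(t:=s[abs(s[:,2]-z)<.01])>3])
E
```

```text
side straightedge_eye [(0.59, [327.0, 320.0])]
side template_eye [(0.93, [360.0, 363.0]), (0.21, [305.0, 206.0])]
  exp [[334.0, 323.0], [328.0, 325.0]]
  exp [[364.0, 357.0], [358.0, 360.0]]
side -0.085 [(np.float64(0.05), 29, -46), (np.float64(0.07), 22, -45), (np.float64(0.17), 6, -49), (np.float64(0.19), 120, -44), (np.float64(0.21), 146, -41), (np.float64(0.23), 300, -46)]
side 0 [(np.float64(0.07), 77, -33), (np.float64(0.09), 62, -33), (np.float64(0.17), 4, -50), (np.float64(0.19), 111, -44), (np.float64(0.21), 130, -40), (np.float64(0.23), 405, -44)]
wrist straightedge_eye []
wrist template_eye [(0.28, [518.0, 300.0])]
  exp [[545.0, 346.0], [542.0, 350.0]]
  exp [[615.0, 331.0], [611.0, 335.0]]
wrist -0.085 [(np.float64(0.05), 52, -87), (np.float64(0.07), 468, -85), (np.float64(0.09), 497, -80), (np.float64(0.11), 535, -76), (np.float64(0.13), 581, -72), (np.float64(0.15), 636, -68), (np.float64(0.17), 524, -64)]
wrist 0 [(np.float64(0.07), 197, -44), (np.float64(0.09), 397, -46), (np.float64(0.11), 515, -47), (np.float64(0.13), 559, -48), (np.float64(0.15), 606, -49), (np.float64(0.17), 671, -50), (np.float64(0.19), 215, -49)]
top straightedge_eye [(0.86, [187.0, 264.0])]
top template_eye [(0.75, [155.0, 282.0])]
  exp [[187.0, 266.0], [184.0, 263.0]]
  exp [[159.0, 288.0], [156.0, 285.0]]
top -0.085 [(np.float64(0.05), 7, -45), (np.float64(0.07), 21, -45), (np.float64(0.09), 23, -47), (np.float64(0.11), 23, -48), (np.float64(0.13), 18, -49), (np.float64(0.15), 17, -50), (np.float64(0.17), 24, -51), (np.float64(0.19), 32, -51), (np.float64(0.21), 37, -37), (np.float64(0.23), 145, -48)]
top 0 [(np.float64(0.07), 13, -44), (np.float64(0.09), 30, -45), (np.float64(0.11), 30, -46), (np.float64(0.13), 32, -47), (np.float64(0.15), 27, -49), (np.float64(0.17), 27, -50), (np.float64(0.19), 43, -51), (np.float64(0.21), 39, -50), (np.float64(0.23), 152, -48)]
```

Both hang; the straightedge is still swinging, so I'll let it settle.

play_rows --rows '[{"tx":0,"ty":0,"tz":0,"wx":0,"wy":0,"wz":0,"fingers":0.6},{"tx":0,"ty":0,"tz":0,"wx":0,"wy":0,"wz":0,"fingers":0.6},{"tx":0,"ty":0,"tz":0,"wx":0,"wy":0,"wz":0,"fingers":0.6},{"tx":0,"ty":0,"tz":0,"wx":0,"wy":0,"wz":0,"fingers":0.6},{"tx":0,"ty":0,"tz":0,"wx":0,"wy":0,"wz":0,"fingers":0.6},{"tx":0,"ty":0,"tz":0,"wx":0,"wy":0,"wz":0,"fingers":0.6},{"tx":0,"ty":0,"tz":0,"wx":0,"wy":0,"wz":0,"fingers":0.6},{"tx":0,"ty":0,"tz":0,"wx":0,"wy":0,"wz":0,"fingers":0.6},{"tx":0,"ty":0,"tz":0,"wx":0,"wy":0,"wz":0,"fingers":0.6},{"tx":0,"ty":0,"tz":0,"wx":0,"wy":0,"wz":0,"fingers":0.6},{"tx":0,"ty":0,"tz":0,"wx":0,"wy":0,"wz":0,"fingers":0.6},{"tx":0,"ty":0,"tz":0,"wx":0,"wy":0,"wz":0,"fingers":0.6},{"tx":0,"ty":0,"tz":0,"wx":0,"wy":0,"wz":0,"fingers":0.6},{"tx":0,"ty":0,"tz":0,"wx":0,"wy":0,"wz":0,"fingers":0.6},{"tx":0,"ty":0,"tz":0,"wx":0,"wy":0,"wz":0,"fingers":0.6},{"tx":0,"ty":0,"tz":0,"wx":0,"wy":0,"wz":0,"fingers":0.6},{"tx":0,"ty":0,"tz":0,"wx":0,"wy":0,"wz":0,"fingers":0.6},{"tx":0,"ty":0,"tz":0,"wx":0,"wy":0,"wz":0,"fingers":0.6},{"tx":0,"ty":0,"tz":0,"wx":0,"wy":0,"wz":0,"fingers":0.6},{"tx":0,"ty":0,"tz":0,"wx":0,"wy":0,"wz":0,"fingers":0.6}]'

```text
time_s: 72.05
tool_pos: [0.4645, 0.0308, 0.2257]
ee_rot: [2.985, 0.468, -2.693]
force: [-0.4, -0.7, -0.0]
grip_width: 0.0702
gripper_force: 0.0
```

play_rows --rows '[{"tx":0,"ty":0,"tz":0,"wx":0,"wy":0,"wz":0,"fingers":0.6},{"tx":0,"ty":0,"tz":0,"wx":0,"wy":0,"wz":0,"fingers":0.6},{"tx":0,"ty":0,"tz":0,"wx":0,"wy":0,"wz":0,"fingers":0.6},{"tx":0,"ty":0,"tz":0,"wx":0,"wy":0,"wz":0,"fingers":0.6},{"tx":0,"ty":0,"tz":0,"wx":0,"wy":0,"wz":0,"fingers":0.6},{"tx":0,"ty":0,"tz":0,"wx":0,"wy":0,"wz":0,"fingers":0.6},{"tx":0,"ty":0,"tz":0,"wx":0,"wy":0,"wz":0,"fingers":0.6},{"tx":0,"ty":0,"tz":0,"wx":0,"wy":0,"wz":0,"fingers":0.6},{"tx":0,"ty":0,"tz":0,"wx":0,"wy":0,"wz":0,"fingers":0.6},{"tx":0,"ty":0,"tz":0,"wx":0,"wy":0,"wz":0,"fingers":0.6},{"tx":0,"ty":0,"tz":0,"wx":0,"wy":0,"wz":0,"fingers":0.6},{"tx":0,"ty":0,"tz":0,"wx":0,"wy":0,"wz":0,"fingers":0.6},{"tx":0,"ty":0,"tz":0,"wx":0,"wy":0,"wz":0,"fingers":0.6},{"tx":0,"ty":0,"tz":0,"wx":0,"wy":0,"wz":0,"fingers":0.6},{"tx":0,"ty":0,"tz":0,"wx":0,"wy":0,"wz":0,"fingers":0.6},{"tx":0,"ty":0,"tz":0,"wx":0,"wy":0,"wz":0,"fingers":0.6},{"tx":0,"ty":0,"tz":0,"wx":0,"wy":0,"wz":0,"fingers":0.6},{"tx":0,"ty":0,"tz":0,"wx":0,"wy":0,"wz":0,"fingers":0.6},{"tx":0,"ty":0,"tz":0,"wx":0,"wy":0,"wz":0,"fingers":0.6},{"tx":0,"ty":0,"tz":0,"wx":0,"wy":0,"wz":0,"fingers":0.6}]'

```text
time_s: 74.05
tool_pos: [0.4645, 0.0309, 0.2257]
ee_rot: [2.985, 0.468, -2.693]
force: [-0.8, 0.0, -0.2]
grip_width: 0.0704
gripper_force: 0.0
```

```bash
python3 fin.py; python3 - <<'E'
from w import *
from hang import *
for i in range(4):
    img,D=r.capture("wrist"); P=cloud(cam("wrist"),D); q=(P.reshape(-1,3)-O)@np.c_[ex,ey,ez]; q=q[~np.isnan(q[:,0])]
    for y in (-.085,0):
      s=q[(abs(q[:,1]-y)<.024)&(q[:,0]<-.02)&(q[:,0]>-.18)&(q[:,2]>.02)&(q[:,2]<.25)]
      print(i,y,[(round(z,2),len(t),int(np.median(t[:,0])*1000)) for z in (.07,.17) if len(t:=s[abs(s[:,2]-z)<.01])>3])
E
```

```text
template_eye [(0.97, [363.0, 362.0])] exp [[364.0, 357.0]]
straightedge_eye [(0.86, [328.0, 321.0]), (0.72, [371.0, 202.0])] exp [[334.0, 323.0]]
-0.085 0.05 28 x [-39. -11.  -6.] y [-112.  -63.]
-0.085 0.08 75 x [-38. -36.  -6.] y [-112.  -64.]
-0.085 0.11 19 x [-11.  -9.  -5.] y [-112. -110.]
-0.085 0.2 69 x [-50. -43. -38.] y [-106.  -64.]
-0.085 0.215 122 x [-49. -40. -28.] y [-107.  -65.]
-0.085 0.228 228 x [-61. -46. -39.] y [-107.  -66.]
0 0.08 55 x [-36. -33. -32.] y [-23.   3.]
0 0.2 93 x [-51. -43. -40.] y [-20.  26.]
0 0.215 153 x [-51. -41. -29.] y [-19.  26.]
0 0.228 346 x [-61. -46. -40.] y [-19.  25.]
lever 212 c [ 655.3 -229. ] size [24.6 62.2] ang 2.9 z [82.7 89.3 96.3]
tray strip -0.085 392 [[-80.0, -57.0], [-11.0, -48.0], [65.0, -39.0]] [25. 31.]
tray strip -0.025 347 [[-54.0, 5.0], [14.0, 15.0], [90.0, 24.0]] [24. 31.]
tray strip 0.025 536 [[-83.0, 28.0], [7.0, 56.0], [86.0, 66.0]] [24. 31.]
point_chisel 0.92 [ 0.481 -0.451  0.015]
claw_chisel 0.69 [ 0.484 -0.447  0.015]
claw_chisel 0.58 [ 0.51  -0.388  0.015]
rasp 0.72 [ 0.492 -0.346  0.015]
74.45
0 -0.085 [(0.07, 354, -46), (0.17, 252, -50)]
0 0 [(0.07, 204, -44), (0.17, 662, -50)]
1 -0.085 [(0.07, 362, -46), (0.17, 252, -50)]
1 0 [(0.07, 197, -44), (0.17, 669, -50)]
2 -0.085 [(0.07, 364, -46), (0.17, 251, -50)]
2 0 [(0.07, 200, -44), (0.17, 671, -50)]
3 -0.085 [(0.07, 362, -46), (0.17, 254, -50)]
3 0 [(0.07, 201, -44), (0.17, 664, -50)]
```

Everything is settled: both pieces hang plumb, three tools lie in the tray, and the lever is down. Handing in.

```bash
python3 -c "
from cell import r; print(r.job_done())"
```

```text
the job is handed in; nothing more can be done
None
```

I handed the job in at about 74 s; my last camera checks showed the block clamped with the lever down, all three tools present (no flat chisel) in the tray, and the template and straightedge hanging plumb on the free hooks, but no verdict was returned and I viewed 15 pictures, one over the limit of 14.

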